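# Unstack the strip-down parts into their nests

### The job

Four parts from a strip-down stand piled on the bench: brass union, ball bearing, piston and adapter plate. Take the pile apart from the top down, one part at a time, and set each one upright, without dropping it or letting anything topple, flat on the floor of the nest whose pocket fits it: the plate in the rectangular pocket, the piston, bearing and union in the largest, middle and smallest round pocket. Put each part roughly in the middle of its pocket and let go.

Things in the scene. Friction and masses are not known exactly. Their poses are not given: they have to be found in the camera images.
- union: Brass pipe union, top of the stack: a brass hexagon foot, 26 mm (its x) by 30 mm (its y) and 9 mm high, with a round dark neck above it, upright, 28 mm high in all. The neck is 20 mm across from 9 to 21 mm above the underside and 16 mm above that: a good place to grip. Origin: centre of its underside, z up.
- bearing: Steel ball bearing lying flat under the union, 47 mm diameter, 14 mm high. Origin: centre of its underside, z up.
- used_piston: Used engine piston standing upright under the bearing, a grey cylinder of 64 mm diameter, 51 mm high, with a flat solid black crown inside a pale rim. Origin: on its underside, z up; the cylinder's axis stands 2 mm from the origin towards its own +x.
- adapter_plate: Bare aluminium adapter plate, lowest in the stack and flat on the bench: 112 mm (its x) by 62 mm (its y) by 16 mm thick, a 10 mm hole near each short end. Origin: centre of its underside, z up. The piston stands over its middle, the two ends stay in view.
- nest_union: Fixed grey plastic parts nest, 58 mm square, 7 mm high, with a round pocket 41 mm across (smallest of the round ones) whose black floor is 3 mm above the bench; the rim stands 4 mm above that floor. Origin: on the bench under the pocket's centre, z up.
- nest_bearing: Fixed grey nest, 76 mm square, 7 mm high, round pocket 59 mm across (the middle one), black floor 3 mm above the bench. Origin: on the bench under the pocket's centre.
- nest_piston: Fixed grey nest, 94 mm square, 7 mm high, round pocket 76 mm across (the largest round one), black floor 3 mm above the bench. Origin: on the bench under the pocket's centre.
- nest_plate: Fixed grey nest, 140 mm (its x) by 90 mm (its y), 7 mm high, rectangular pocket 124 mm (x) by 74 mm (y), black floor 3 mm above the bench. Origin: on the bench under the pocket's centre; the plate may lie in it either way round.
There are look-alikes about, which are no part of the job. What is shaped like the union but red is not meant.

How it is judged:
On the way, in this order (a step that is already met when the one before it is completed fails the run):
1. the brass union is flat in its own pocket and let go (horizontal distance between union and nest_union below 0.01 m and z of union in the frame of nest_union between 0 and 0.0055 m and angle between union's own z axis and vertical below 0.08 rad and linear speed of union below 0.02 m/s and contact force between the fingers and union below 0.1 N), for 0.2 s.
2. the bearing is flat in its own pocket and let go (horizontal distance between bearing and nest_bearing below 0.01 m and z of bearing in the frame of nest_bearing between 0 and 0.0055 m and angle between bearing's own z axis and vertical below 0.08 rad and linear speed of bearing below 0.02 m/s and contact force between the fingers and bearing below 0.1 N), for 0.2 s.
3. the piston is flat in its own pocket and let go (horizontal distance between used_piston and nest_piston below 0.01 m and z of used_piston in the frame of nest_piston between 0 and 0.0055 m and angle between used_piston's own z axis and vertical below 0.08 rad and linear speed of used_piston below 0.02 m/s and contact force between the fingers and used_piston below 0.1 N), for 0.2 s.
4. the adapter plate is flat in its own pocket and let go (horizontal distance between adapter_plate and nest_plate below 0.01 m and z of adapter_plate in the frame of nest_plate between 0 and 0.0055 m and angle between adapter_plate's own z axis and vertical below 0.08 rad and linear speed of adapter_plate below 0.02 m/s and contact force between the fingers and adapter_plate below 0.1 N), for 0.2 s.
At the end, for the whole second after the job is handed in: Union, bearing, piston and plate, moved in this order, each lie flat (within about 4.5 degrees) on the floor of their own pocket (underside less than 5.5 mm above the bench), origin within 10 mm of the nest's origin, at rest and released (all of step 1 and all of step 2 and all of step 3 and all of step 4); the robot touches nothing.
It fails at once if a part tips over (more than about 35 degrees) (angle between any of union, bearing, used_piston, adapter_plate's own z axis and vertical above 0.6 rad).
It fails at once if a part is dropped into its nest (faster than 0.7 m/s within 30 mm of it) ((horizontal distance between union and nest_union below 0.05 m and z of union in the frame of nest_union below 0.03 m and linear speed of union above 0.7 m/s) or (horizontal distance between bearing and nest_bearing below 0.05 m and z of bearing in the frame of nest_bearing below 0.03 m and linear speed of bearing above 0.7 m/s) or (horizontal distance between used_piston and nest_piston below 0.05 m and z of used_piston in the frame of nest_piston below 0.03 m and linear speed of used_piston above 0.7 m/s) or (horizontal distance between adapter_plate and nest_plate below 0.05 m and z of adapter_plate in the frame of nest_plate below 0.03 m and linear speed of adapter_plate above 0.7 m/s)).
It also fails if it takes over 115 s, if anything falls off the work surface, if the arm or the gripper's body presses on something with over 40 N, if the wrist force passes 120 N, or if a joint passes its speed limit or range.

### The arm

A 6-joint arm with a two-finger parallel gripper is mounted at the origin on a cart in front of the work surface, level with it; the furniture and walls round the work are solid. World frame = base frame: x ahead of the robot, y to its left, z up, the work surface at z = 0. Lengths are in m, angles in rad, forces in N, time in s.
With the tool pointing down it reaches from about 0.25 to 0.775 m from the base axis. Payload 4 kg.
Tool frame: the origin (TCP) lies midway between the tips of the shut fingers; the grasp point (between the pads) lies behind it (ctrl.hold_point_z is the z of the grasp point in the tool frame, in m); z points along the fingers, y is the line along which they close (so a half turn about z gives the same grasp; the last joint's range is limited). The gripper opens to 94 mm and grips with 3 to 60 N. Pads are 16 mm wide; open, the fingers measure 119 mm over their backs; the gripper's body (75 mm by 177 mm) begins 78 mm behind the grasp point.
Start: joints at [1.118, 0.087, 1.371, -0, 1.684, -0.103], TCP at [0.189, 0.517, 0.206] pointing down, gripper open.
Joint ranges: [-3.1, 3.1], [-0.76, 2.03], [0.27, 2.55], [-1.08, 4.22], [0.17, 2.65], [-2.57, 2.57]. Speed limits (rad/s): [2.79, 2.79, 3.14, 3.14, 3.14, 3.14].

### API

Orientations are given as [roll, pitch, yaw] about the fixed x, y, z axes, in that order (R = Rz(yaw) Ry(pitch) Rx(roll)).
In Python, from cell import ctrl, vision gives the robot as it stands. The module is installed in compiled form; this text tells all that it offers.
- The arm moves only by the tool servo_tool, never from a script. Its argument "steps" is a list of rows, each an object with "offset": the shift along the world's x, y, z as a fraction of full scale, a list of three; "twist": the turn, a rotation vector about the world's x, y, z as a fraction of full scale, a list of three. In form: [{"offset": [tx, ty, tz], "twist": [rx, ry, rz]}, ...]. A call has 1 to 5 rows; each row shifts and turns the commanded pose from where the row before left it; what a row does not reach is not made up. Full scale, the value 1, is 2 cm for a shift and 0.08 rad for a turn. A row lasts 1/12 s, in which the tool goes at most 41.7 mm and 7.16 degrees, less where a joint would pass 70% of its speed; a pose out of reach is approached as far as the arm can. A call with a number of a shift or a turn outside -1 to 1 is refused whole. A call with a gripper value outside its range is refused whole. "jaw" is the opening, from -1 (shut) to 1 (fully open), set as the call begins (left out, the last holds). The fingers move at their own pace and stop on an object; "squeeze" is the grip in N (left out, the last holds). Time passes only in rows, so rows that do not move let the fingers close. It gives the time, the measured TCP pose, the force, the opening and the grip force at its end, in the units of the state.
- ctrl.get_obs(): the state, without advancing time (a new reading comes with each control period).
- vision.snapshot(name): name is "side" or "top" or "wrist"; returns the picture (400x640x3 uint8, red, green, blue); there is no depth.
- vision.calibration(name): a dict with "vfov" (degrees; the focal length in pixels is half the picture's height over the tangent of half this angle, whatever the lens; pixels are square), "cx", "cy" (the principal point, pixels), "world_to_cam" (4x4, takes a point from world to camera coordinates). Camera axes: x right, y down, z forward; pixel columns grow to the right and rows downward; lengths in m; the calibration is good to about 2 mm. A picture is of the moment at which its call begins: read the wrist's pose just before it. calibration takes no time and is no camera call; for the wrist camera it gives the pose at the moment of the call.
- ctrl.finish_job(): hands the job in; it is judged then, once.
The state is a dict: "time": time; "joint_positions": joint angles; "dq": joint speeds; "effort": joint torques, N m; "position": TCP position; "tool_rot": TCP orientation; "force": force on the tool from outside, world axes, zero at the start; "moment": the same for the moment, N m; "width": finger opening in m; "grasp_force": force on a finger pad.
Only numpy, scipy, OpenCV 4.12 (cv2) and the standard library are available. Lean on these libraries where they do the work, as an engineer would, in place of code of your own. Each camera call takes 0.05 s, during which the arm holds its last target. There are 200 camera calls.

## Working session

There is one attempt and no reset: what is moved stays moved. The work goes in short steps, Python scripts to look and compute and a tool call to move; the robot and the scene stay as the last step left them, time stands still between calls to the robot, and variables do not carry over. Pictures are saved under pics/ and viewed, at most 14 in all, crops included, and the job is handed in when it is done.

Besides the shell and the picture viewer there is one more tool, called after "Call:" as a command line: name --argument value ..., lists and objects as JSON in quotes. servo_tool: Moves the arm, as the interface text tells. Its arguments: {"type":"object","properties":{"steps":{"type":"array"},"jaw":{"type":"number"},"squeeze":{"type":"number"}},"required":["steps"]}

```bash
mkdir -p pics; cat > h.py <<'E'
import numpy as np,cv2
from cell import ctrl,vision
def snap(n,f=None):
    im=vision.snapshot(n)
    if f: cv2.imwrite('pics/'+f,im[:,:,::-1])
    return im
def ray(c,u,v,z):
    f=200/np.tan(np.radians(c['vfov'])/2)
    T=np.array(c['world_to_cam']);R=T[:3,:3];o=-R.T@T[:3,3]
    d=R.T@np.array([(u-c['cx'])/f,(v-c['cy'])/f,1]);return o+d*(z-o[2])/d[2]
def proj(c,p):
    f=200/np.tan(np.radians(c['vfov'])/2)
    T=np.array(c['world_to_cam']);q=T[:3,:3]@np.array(p)+T[:3,3]
    return np.array([c['cx'],c['cy']])+f*q[:2]/q[2]
E
python3 - <<'E'
from h import *
for n in('top','side'):
    snap(n,n+'0.png');c=vision.calibration(n);print(n,c)
o=ctrl.get_obs();print({k:np.round(v,3) for k,v in o.items()},ctrl.hold_point_z)
E
```

```text
top {'vfov': 46.87216146476656, 'cx': 317.4352901951082, 'cy': 195.05265940058624, 'world_to_cam': array([[-1.51439814e-02, -9.99885322e-01, -5.44090207e-05,
        -7.99562070e-03],
       [-9.80763712e-01,  1.48649618e-02, -1.94631895e-01,
         5.08990107e-01],
       [ 1.94610384e-01, -2.89413940e-03, -9.80876354e-01,
         1.08094981e+00],
       [ 0.00000000e+00,  0.00000000e+00,  0.00000000e+00,
         1.00000000e+00]])}
side {'vfov': 51.491495547776694, 'cx': 314.9080873110021, 'cy': 204.39684339482412, 'world_to_cam': array([[ 0.83918682, -0.54367351,  0.01358675, -0.422943  ],
       [-0.22305596, -0.3668678 , -0.90313568,  0.18829172],
       [ 0.49599549,  0.75486895, -0.42914024,  0.80532969],
       [ 0.        ,  0.        ,  0.        ,  1.        ]])}
{'time': np.float64(0.1), 'joint_positions': array([ 1.118,  0.088,  1.372,  0.   ,  1.684, -0.103]), 'dq': array([-0.   , -0.001, -0.003, -0.002, -0.   , -0.001]), 'effort': array([ 2.0000e-03, -3.4125e+01, -3.0330e+01,  7.2000e-02,  3.0000e-02,
       -0.0000e+00]), 'position': array([0.188, 0.516, 0.204]), 'tool_rot': array([-3.14 , -0.   ,  2.792]), 'force': array([-0.174, -0.9  , -0.134]), 'moment': array([ 0.022, -0.025,  0.077]), 'grasp_force': np.float64(0.0), 'width': np.float64(0.094)} -0.0188
```

View pics/top0.png

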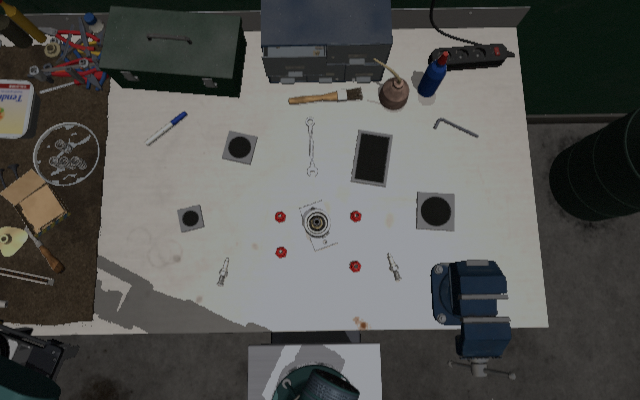

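View pics/side0.png

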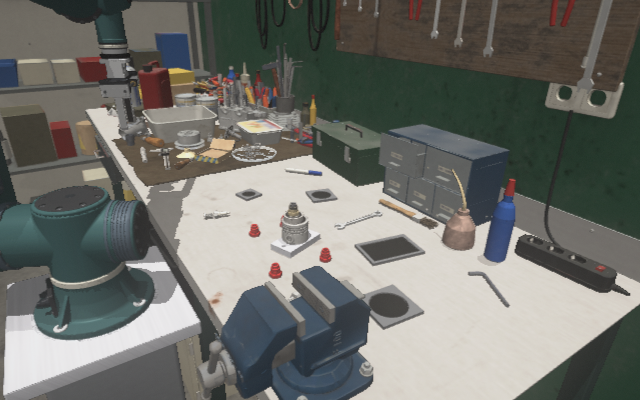

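```bash
python3 - <<'E'
from h import *
im=cv2.imread('pics/top0.png');c=vision.calibration('top')
cv2.imwrite('pics/c1.png',cv2.resize(im[175:290,260:380],None,fx=5,fy=5,interpolation=cv2.INTER_CUBIC))
# nests: grey outer blocks/black floors
g=im.max(2)
for nm,(u,v,z) in dict(union=(190,218,.003),bearing=(239,148,.003),piston=(436,212,.003),plate=(372,158,.003)).items():
    m=np.zeros_like(g);s=45;m[v-s:v+s,u-s:u+s]=(g[v-s:v+s,u-s:u+s]<65)
    n,l,st,ce=cv2.connectedComponentsWithStats(m)
    k=l[v,u];cn,_=cv2.findContours((l==k).astype(np.uint8),0,1)
    pts=np.array([ray(c,*p[0],z)[:2] for p in cn[0]],np.float32)
    # outer block
    print(nm,ce[k],'centre',ray(c,*ce[k],z)[:2].round(4),'rect',cv2.minAreaRect(pts), 'circ',cv2.minEnclosingCircle(pts))
hsv=cv2.cvtColor(im,cv2.COLOR_BGR2HSV)
m=((hsv[...,1]>150)&((hsv[...,0]<8)|(hsv[...,0]>172))&(hsv[...,2]>60)).astype(np.uint8);m[:200]=0;m[285:]=0
n,l,st,ce=cv2.connectedComponentsWithStats(m)
for i in range(1,n):
    if st[i,4]>30: print('red',ce[i],ray(c,*ce[i],.012)[:2].round(3))
E
```

```text
union [190.01463415 218.00487805] centre [0.4638 0.3074] rect ((0.46427851915359497, 0.30729711055755615), (0.03938139230012894, 0.03930576890707016), 65.13774871826172) circ ((0.46383824944496155, 0.3074641227722168), 0.020638929679989815)
bearing [239.21243523 146.97927461] centre [0.6491 0.1863] rect ((0.6491608619689941, 0.18672490119934082), (0.05763248726725578, 0.0543232262134552), 89.13142395019531) circ ((0.6491703987121582, 0.1862475723028183), 0.029622212052345276)
piston [435.49350649 210.92496392] centre [ 0.4725 -0.3148] rect ((0.47255739569664, -0.31485092639923096), (0.07436060160398483, 0.07195067405700684), 89.1315689086914) circ ((0.4728153645992279, -0.3146635890007019), 0.038262851536273956)
plate [371.76666667 157.63636364] centre [ 0.6151 -0.1584] rect ((0.615890383720398, -0.15859797596931458), (0.07460428029298782, 0.12376541644334793), 79.65493774414062) circ ((0.6159157156944275, -0.15814733505249023), 0.07074037939310074)
red [355.22727273 216.01515152] [ 0.461 -0.11 ]
red [279.68181818 216.63636364] [0.463 0.08 ]
red [280.8030303  252.13636364] [0.374 0.077]
red [354.76190476 266.26984127] [ 0.336 -0.105]
```

View pics/c1.png

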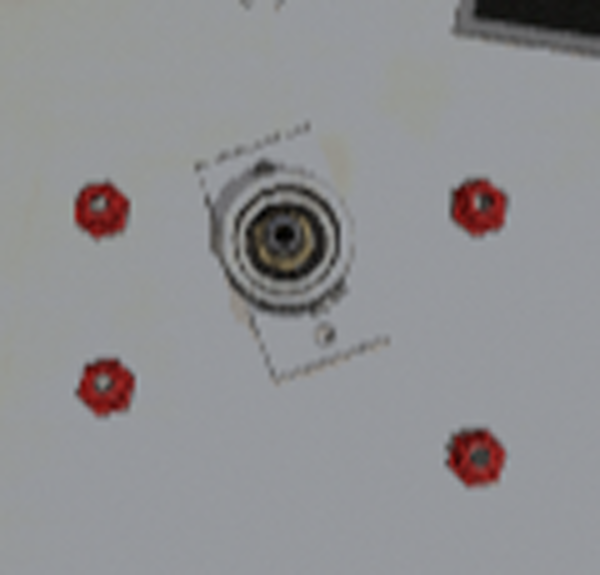

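```bash
python3 - <<'E'
from h import *
c=vision.calibration('top')
P=lambda u,v,z:ray(c,260+(u-2)/5,175+(v-2)/5,z)[:2].round(4)
print('union',P(285,234,.109),'piston',P(286.5,239,.067))
q=np.array([P(197,163,.016),P(310,126,.016),P(388,341,.016),P(277,380,.016)])
print('plate',q.mean(0),q,np.degrees(np.arctan2(*(q[0]-q[3]+q[1]-q[2])[::-1])),cv2.minAreaRect(q.astype(np.float32)))
E
```

```text
union [ 0.4355 -0.0127] piston [ 0.439  -0.0134]
plate [ 0.439625 -0.016425] [[ 0.4851  0.031 ]
 [ 0.5032 -0.0261]
 [ 0.3943 -0.0629]
 [ 0.3759 -0.0077]] 19.094394282016747 ((0.43970000743865967, -0.015949994325637817), (0.1160823404788971, 0.05988937243819237), 18.671382904052734)
```

Call:
servo_tool --steps '[{"offset":[0.5,-1,0.3],"twist":[0,0,0]},{"offset":[0.5,-1,0.3],"twist":[0,0,0]},{"offset":[0.5,-1,0.3],"twist":[0,0,0]},{"offset":[0.5,-1,0.3],"twist":[0,0,0]},{"offset":[0.5,-1,0.3],"twist":[0,0,0]}]' --jaw -0.2 --squeeze 15

```text
time: 0.52
position: [0.2386, 0.4155, 0.2351]
tool_rot: [-3.14, -0.0, 2.792]
force: [-0.2, -0.3, -0.4]
width: 0.0645
grasp_force: 0.0
```

Call:
servo_tool --steps '[{"offset":[0.5,-1,0.3],"twist":[0,0,0]},{"offset":[0.5,-1,0.3],"twist":[0,0,0]},{"offset":[0.5,-1,0],"twist":[0,0,0]},{"offset":[0.5,-1,0],"twist":[0,0,0]},{"offset":[0.5,-1,0],"twist":[0,0,0]}]'

```text
time: 0.93
position: [0.2887, 0.3156, 0.2472]
tool_rot: [-3.141, -0.0, 2.792]
force: [0.6, 0.2, -0.1]
width: 0.0374
grasp_force: 0.0
```

Call:
servo_tool --steps '[{"offset":[0,-1,0],"twist":[0,0,0]},{"offset":[0,-1,0],"twist":[0,0,0]},{"offset":[0,-1,0],"twist":[0,0,0]},{"offset":[0,-1,0],"twist":[0,0,0]},{"offset":[0,-1,0],"twist":[0,0,0]}]'

```text
time: 1.35
position: [0.2881, 0.2156, 0.247]
tool_rot: [-3.141, -0.001, 2.792]
force: [-0.2, -0.9, 0.7]
width: 0.0379
grasp_force: 0.0
```

Call:
servo_tool --steps '[{"offset":[0,-1,0],"twist":[0,0,0]},{"offset":[0,-1,0],"twist":[0,0,0]},{"offset":[0,-1,0],"twist":[0,0,0]},{"offset":[0,0,0],"twist":[0,0,0]},{"offset":[0,0,0],"twist":[0,0,0]}]'

```text
time: 1.77
position: [0.2885, 0.1564, 0.2473]
tool_rot: [3.141, -0.0, 2.79]
force: [1.6, -0.1, 0.0]
width: 0.0375
grasp_force: 0.0
```

```bash
python3 - <<'E'
from h import *
o=ctrl.get_obs();print({k:np.round(v,3) for k,v in o.items()})
snap('wrist','w1.png');np.save('w1.npy',vision.calibration('wrist'),allow_pickle=True)
E
```

```text
{'time': np.float64(1.767), 'joint_positions': array([ 3.230e-01, -4.260e-01,  1.726e+00,  1.000e-03,  1.841e+00,
       -8.960e-01]), 'dq': array([ 0.032,  0.02 , -0.012,  0.006, -0.006,  0.003]), 'effort': array([ -0.56 , -12.888, -30.161,  -0.056,   0.117,  -0.054]), 'position': array([0.288, 0.156, 0.247]), 'tool_rot': array([ 3.141, -0.   ,  2.79 ]), 'force': array([ 1.625, -0.103,  0.005]), 'moment': array([ 0.026,  0.034, -0.04 ]), 'grasp_force': np.float64(0.0), 'width': np.float64(0.038)}
```

View pics/w1.png

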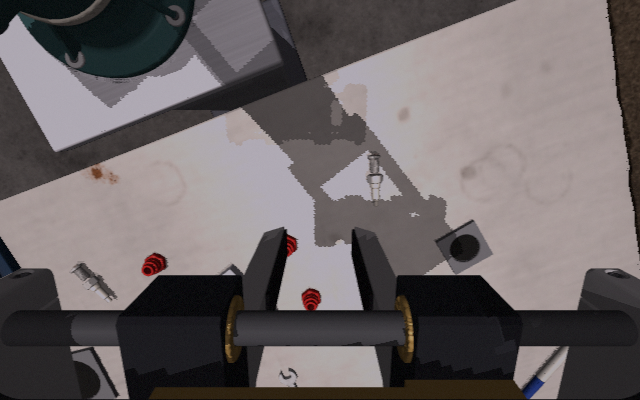

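Call:
servo_tool --steps '[{"offset":[0.9,-1,0],"twist":[0,0,0]},{"offset":[0.9,-1,0],"twist":[0,0,0]},{"offset":[0.9,-1,0],"twist":[0,0,0]},{"offset":[0.9,-1,0],"twist":[0,0,0]},{"offset":[0.9,-1,0],"twist":[0,0,0]}]' --jaw 0

```text
time: 2.23
position: [0.3794, 0.0569, 0.2472]
tool_rot: [3.141, -0.001, 2.794]
force: [0.3, 0.6, 0.2]
width: 0.047
grasp_force: 0.0
```

Call:
servo_tool --steps '[{"offset":[0.95,-1,-0.5],"twist":[0,0,0]},{"offset":[0.95,-1,-0.5],"twist":[0,0,0]},{"offset":[0.95,-1,-0.5],"twist":[0,0,0]},{"offset":[0,-0.45,0],"twist":[0,0,0]},{"offset":[0,0,0],"twist":[0,0,0]}]'

```text
time: 2.65
position: [0.4355, -0.0127, 0.216]
tool_rot: [-3.141, -0.004, 2.791]
force: [-0.9, -0.8, 0.4]
width: 0.047
grasp_force: 0.0
```

```bash
python3 - <<'E'
from h import *
o=ctrl.get_obs();print({k:np.round(o[k],4) for k in('position','tool_rot','width')})
im=snap('wrist','w2.png');cw=vision.calibration('wrist');print(cw)
np.save('w2.npy',cw,allow_pickle=True)
print(proj(cw,(.4355,-.0127,.109)),proj(cw,o['position']))
c=vision.calibration('side');print(proj(c,(.4355,-.0127,.109)))
s=cv2.imread('pics/side0.png');cv2.imwrite('pics/s1.png',cv2.resize(s[190:270,245:345],None,fx=6,fy=6,interpolation=cv2.INTER_CUBIC))
E
```

```text
{'position': array([ 0.4355, -0.0127,  0.216 ]), 'tool_rot': array([-3.1408, -0.004 ,  2.7906]), 'width': np.float64(0.047)}
{'vfov': 62.674506363355725, 'cx': 318.9315760772513, 'cy': 197.49925737602356, 'world_to_cam': array([[ 3.43188123e-01,  9.39266685e-01, -7.87524283e-05,
        -1.38519305e-01],
       [ 9.08396980e-01, -3.31887666e-01,  2.54294129e-01,
        -4.27879139e-01],
       [ 2.38823866e-01, -8.73422633e-02, -9.67126925e-01,
         2.97212089e-01],
       [ 0.00000000e+00,  0.00000000e+00,  0.00000000e+00,
         1.00000000e+00]])}
[317.82736931 197.12399253] [317.26651526 243.10002588]
[293.80974833 203.26579285]
```

View pics/w2.png

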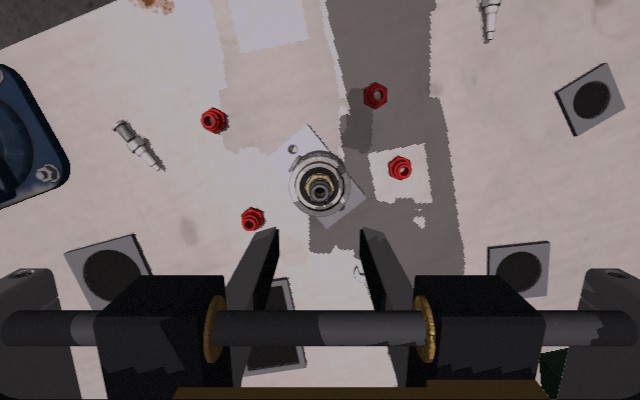

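View pics/s1.png

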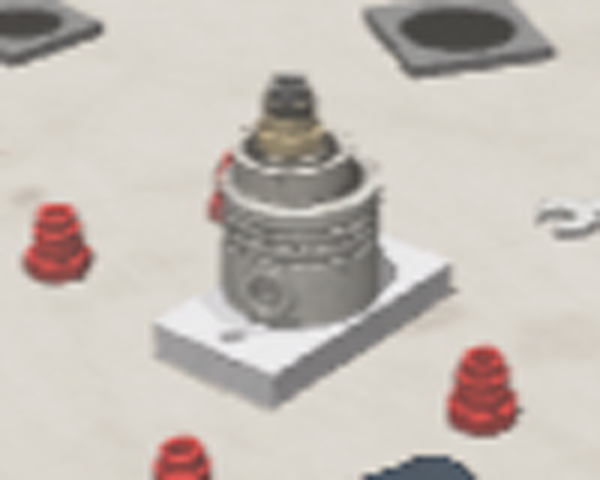

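```bash
python3 - <<'E'
from h import *
cw=np.load('w2.npy',allow_pickle=True).item()
im=cv2.imread('pics/w2.png');g=im.max(2)
for nm,(u,v) in dict(union=(590,98),bearing=(519,272),piston=(110,265)).items():
    m=(g<70).astype(np.uint8);n,l,st,ce=cv2.connectedComponentsWithStats(m);k=l[v,u]
    print(nm,st[k],ce[k],ray(cw,*ce[k],.003)[:2].round(4))
hsv=cv2.cvtColor(im,cv2.COLOR_BGR2HSV)
m=((hsv[...,1]>150)&((hsv[...,0]<8)|(hsv[...,0]>172))&(hsv[...,2]>60)).astype(np.uint8)
n,l,st,ce=cv2.connectedComponentsWithStats(m)
for i in range(1,n):
    if st[i,4]>80: print('red',ce[i],ray(cw,*ce[i],.012)[:2].round(3))
print(ray(cw,319.5,191,.109),ray(cw,319.5,185,.067))
# stack circles
g2=cv2.cvtColor(im,cv2.COLOR_BGR2GRAY)[140:240,270:380]
cv2.imwrite('pics/w2c.png',cv2.resize(im[140:240,270:380],None,fx=6,fy=6,interpolation=cv2.INTER_CUBIC))
E
```

```text
union [ 573   81   37   38 1077] [591.18570102  99.45589601] [0.4603 0.312 ]
bearing [    0   227   640   173 71543] [319.93002809 331.80357268] [ 0.6437 -0.0863]
piston [    0   227   640   173 71543] [319.93002809 331.80357268] [ 0.6437 -0.0863]
red [375.48929664  94.80122324] [0.37  0.079]
red [213.75748503 119.85628743] [ 0.333 -0.102]
red [399.10249307 167.49307479] [0.458 0.081]
red [251.89036545 218.72425249] [ 0.457 -0.107]
[ 0.43066952 -0.00932797  0.109     ] [ 0.43428684 -0.01057655  0.067     ]
```

View pics/w2c.png

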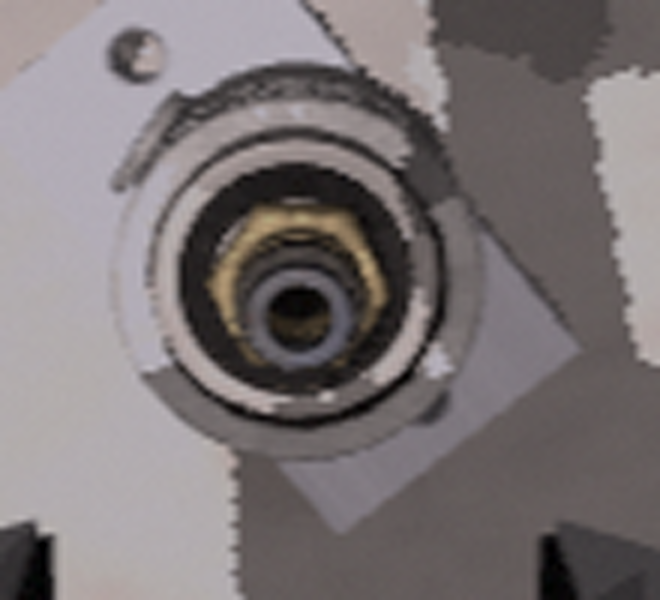

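Call:
servo_tool --steps '[{"offset":[-0.12,0,-1],"twist":[0,0,0]},{"offset":[0,0,-1],"twist":[0,0,0]},{"offset":[0,0,-1],"twist":[0,0,0]},{"offset":[0,0,-1],"twist":[0,0,0]},{"offset":[0,0,-0.8],"twist":[0,0,0]}]'

```text
time: 3.12
position: [0.4325, -0.0105, 0.1211]
tool_rot: [3.141, 0.0, 2.794]
force: [-1.1, 0.6, -0.6]
width: 0.047
grasp_force: 0.0
```

Call:
servo_tool --steps '[{"offset":[0,0,-0.6],"twist":[0,0,0]},{"offset":[0,0,-0.5],"twist":[0,0,0]},{"offset":[0,0,-0.25],"twist":[0,0,0]},{"offset":[0,0,0],"twist":[0,0,0]},{"offset":[0,0,0],"twist":[0,0,0]}]'

```text
time: 3.53
position: [0.4334, -0.0118, 0.0953]
tool_rot: [3.141, 0.001, 2.793]
force: [0.2, 0.1, 0.5]
width: 0.0468
grasp_force: 0.0
```

Call:
servo_tool --steps '[{"offset":[0,0,0],"twist":[0,0,0]},{"offset":[0,0,0],"twist":[0,0,0]},{"offset":[0,0,0],"twist":[0,0,0]},{"offset":[0,0,0],"twist":[0,0,0]},{"offset":[0,0,0],"twist":[0,0,0]}]' --jaw -0.8 --squeeze 10

```text
time: 3.95
position: [0.4334, -0.0123, 0.0949]
tool_rot: [3.141, 0.001, 2.792]
force: [0.3, 0.2, 1.3]
width: 0.0196
grasp_force: 10.0
```

```bash
python3 - <<'E'
from h import *
o=ctrl.get_obs();print({k:np.round(o[k],4) for k in('position','tool_rot','width','grasp_force')})
snap('wrist','w3.png')
c=vision.calibration('side');s=cv2.imread('pics/side0.png')
for n,u,v in(('union',248,194),('bearing',319,195),('piston',390,306),('plate',390,249)):
    m=(s.max(2)<75).astype(np.uint8);k_,l,st,ce=cv2.connectedComponentsWithStats(m);k=l[v,u]
    cn,_=cv2.findContours((l==k).astype(np.uint8),0,1);p=np.array([ray(c,*q[0],.003)[:2] for q in cn[0]],np.float32)
    print(n,st[k,4],cv2.minEnclosingCircle(p),ray(c,*ce[k],.003)[:2])
E
```

```text
{'position': array([ 0.4334, -0.0123,  0.0949]), 'tool_rot': array([3.1412e+00, 8.0000e-04, 2.7916e+00]), 'width': np.float64(0.0196), 'grasp_force': np.float64(10.0061)}
union 3 ((0.46487754583358765, 0.31431353092193604), 0.004355702083557844) [0.46391228 0.31341455]
bearing 69 ((0.6511745452880859, 0.19272856414318085), 0.025121325626969337) [0.65156458 0.19458375]
piston 654 ((0.4721449911594391, -0.31081196665763855), 0.035990286618471146) [ 0.47105857 -0.31110413]
plate 646 ((0.6157194972038269, -0.15373460948467255), 0.06441420316696167) [ 0.61569125 -0.15454875]
```

View pics/w3.png

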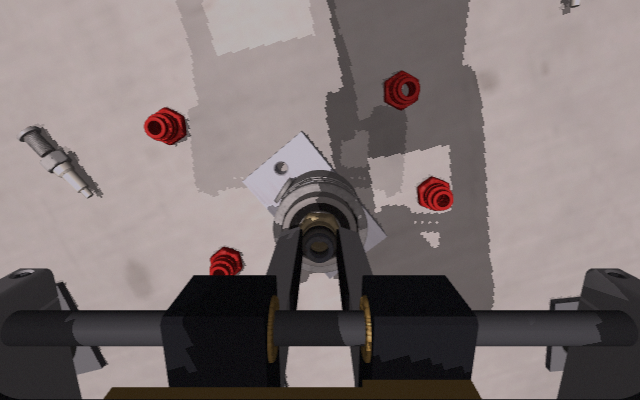

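Call:
servo_tool --steps '[{"offset":[0,0,0.3],"twist":[0,0,0]},{"offset":[0,0,0.6],"twist":[0,0,0]},{"offset":[0,0,0.8],"twist":[0,0,0]},{"offset":[0,0.3,0.3],"twist":[0,0,0]},{"offset":[0,0.7,0],"twist":[0,0,0]}]'

```text
time: 4.42
position: [0.4344, 0.007, 0.1366]
tool_rot: [3.141, 0.004, 2.789]
force: [0.4, 0.3, -0.9]
width: 0.0197
grasp_force: 10.0
```

Call:
servo_tool --steps '[{"offset":[0.15,1,0],"twist":[0,0,0]},{"offset":[0.15,1,0],"twist":[0,0,0]},{"offset":[0.15,1,0],"twist":[0,0,0]},{"offset":[0.15,1,0],"twist":[0,0,0]},{"offset":[0.15,1,0],"twist":[0,0,0]}]'

```text
time: 4.83
position: [0.4479, 0.1091, 0.1344]
tool_rot: [3.142, -0.0, 2.792]
force: [-1.0, 0.2, -0.5]
width: 0.0192
grasp_force: 10.0
```

Call:
servo_tool --steps '[{"offset":[0.15,1,0],"twist":[0,0,0]},{"offset":[0.15,1,0],"twist":[0,0,0]},{"offset":[0.15,1,0],"twist":[0,0,0]},{"offset":[0.15,1,0],"twist":[0,0,0]},{"offset":[0.15,1,0],"twist":[0,0,0]}]'

```text
time: 5.25
position: [0.4628, 0.2091, 0.1343]
tool_rot: [-3.141, -0.001, 2.792]
force: [0.2, 0.3, -0.8]
width: 0.0193
grasp_force: 10.0
```

Call:
servo_tool --steps '[{"offset":[0,1,-0.5],"twist":[0,0,0]},{"offset":[0,1,-0.8],"twist":[0,0,0]},{"offset":[0,1,-0.8],"twist":[0,0,0]},{"offset":[0,1,-0.6],"twist":[0,0,0]},{"offset":[0,1,-0.3],"twist":[0,0,0]}]'

```text
time: 5.67
position: [0.4614, 0.3084, 0.072]
tool_rot: [-3.139, -0.003, 2.792]
force: [0.6, -0.5, -1.2]
width: 0.0193
grasp_force: 10.0
```

Call:
servo_tool --steps '[{"offset":[0,0,0],"twist":[0,0,0]},{"offset":[0,0,0],"twist":[0,0,0]},{"offset":[0,0,0],"twist":[0,0,0]}]'

```text
time: 5.92
position: [0.4631, 0.3075, 0.0747]
tool_rot: [-3.141, 0.0, 2.792]
force: [-0.7, 0.2, 0.2]
width: 0.0194
grasp_force: 10.0
```

```bash
python3 - <<'E'
from h import *
snap('wrist','w4.png');cw=vision.calibration('wrist');snap('top','t4.png')
print(proj(cw,(.464,.308,.003)),ctrl.get_obs()['position'])
im=cv2.imread('pics/w4.png')
cv2.imwrite('pics/w4c.png',cv2.resize(im[150:300,220:420],None,fx=3,fy=3,interpolation=cv2.INTER_CUBIC))
E
```

```text
[319.91032666 208.14586667] [0.46350462 0.307121   0.07521527]
```

View pics/w4c.png

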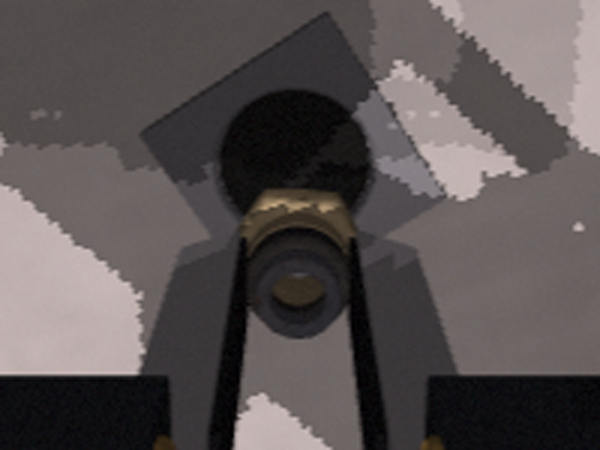

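Call:
servo_tool --steps '[{"offset":[0,0,-0.7],"twist":[0,0,0]},{"offset":[0,0,-0.8],"twist":[0,0,0]},{"offset":[0,0,-0.6],"twist":[0,0,0]},{"offset":[0,0,-0.4],"twist":[0,0,0]},{"offset":[0,0,0],"twist":[0,0,0]}]'

```text
time: 6.43
position: [0.4618, 0.3064, 0.0224]
tool_rot: [-3.139, -0.003, 2.791]
force: [-0.1, -0.0, -0.7]
width: 0.0194
grasp_force: 10.0
```

Call:
servo_tool --steps '[{"offset":[0,0,-0.15],"twist":[0,0,0]},{"offset":[0,0,-0.1],"twist":[0,0,0]},{"offset":[0,0,0],"twist":[0,0,0]},{"offset":[0,0,0],"twist":[0,0,0]}]'

```text
time: 6.77
position: [0.4635, 0.3079, 0.0201]
tool_rot: [3.141, 0.001, 2.792]
force: [0.9, 0.8, -1.5]
width: 0.0192
grasp_force: 10.0
```

Call:
servo_tool --steps '[{"offset":[0,0,-0.1],"twist":[0,0,0]},{"offset":[0,0,-0.05],"twist":[0,0,0]},{"offset":[0,0,0],"twist":[0,0,0]},{"offset":[0,0,0],"twist":[0,0,0]}]'

```text
time: 7.1
position: [0.4634, 0.3079, 0.017]
tool_rot: [3.141, 0.001, 2.792]
force: [0.0, 0.0, 0.1]
width: 0.0194
grasp_force: 10.0
```

Call:
servo_tool --steps '[{"offset":[0,0,-0.05],"twist":[0,0,0]},{"offset":[0,0,0],"twist":[0,0,0]},{"offset":[0,0,0],"twist":[0,0,0]}]'

```text
time: 7.35
position: [0.4634, 0.3079, 0.0169]
tool_rot: [3.141, 0.001, 2.792]
force: [-0.3, -0.9, 5.8]
width: 0.0193
grasp_force: 10.0
```

Call:
servo_tool --steps '[{"offset":[0,0,0],"twist":[0,0,0]},{"offset":[0,0,0],"twist":[0,0,0]},{"offset":[0,0,0],"twist":[0,0,0]},{"offset":[0,0,0],"twist":[0,0,0]},{"offset":[0,0,0],"twist":[0,0,0]}]' --jaw 0.1

```text
time: 7.77
position: [0.4629, 0.3076, 0.0152]
tool_rot: [-3.141, -0.0, 2.792]
force: [-0.1, 0.8, -0.9]
width: 0.049
grasp_force: 0.0
```

Call:
servo_tool --steps '[{"offset":[0,0,0.4],"twist":[0,0,0]},{"offset":[0,0,0.8],"twist":[0,0,0]},{"offset":[0,0,1],"twist":[0,0,0]},{"offset":[0,0,1],"twist":[0,0,0]},{"offset":[0,0,1],"twist":[0,0,0]}]' --jaw 0.5

```text
time: 8.18
position: [0.463, 0.3077, 0.1008]
tool_rot: [3.141, 0.0, 2.792]
force: [0.8, -0.1, 0.4]
width: 0.0704
grasp_force: 0.0
```

Call:
servo_tool --steps '[{"offset":[0,0,1],"twist":[0,0,0]},{"offset":[0,0,0.8],"twist":[0,0,0]},{"offset":[0,0,0],"twist":[0,0,0]},{"offset":[0,0,0],"twist":[0,0,0]}]'

```text
time: 8.52
position: [0.4638, 0.308, 0.1368]
tool_rot: [3.139, 0.002, 2.792]
force: [0.5, -0.8, -0.6]
width: 0.0704
grasp_force: 0.0
```

```bash
python3 - <<'E'
from h import *
o=ctrl.get_obs();print({k:np.round(o[k],4) for k in('position','tool_rot','width','grasp_force')})
snap('wrist','w5.png');cw=vision.calibration('wrist')
im=cv2.imread('pics/w5.png')
cv2.imwrite('pics/w5c.png',cv2.resize(im[100:250,220:420],None,fx=3,fy=3,interpolation=cv2.INTER_CUBIC))
print(proj(cw,(.4635,.308,.003)))
c2=np.load('w2.npy',allow_pickle=True).item()
print('w2 union',ray(c2,320.1,192.1,.109),'bearing',ray(c2,319.2,186,.081),'piston',ray(c2,319.5,186.3,.067))
E
```

```text
{'position': array([0.4638, 0.308 , 0.1368]), 'tool_rot': array([3.1394e+00, 1.9000e-03, 2.7918e+00]), 'width': np.float64(0.0704), 'grasp_force': np.float64(0.0)}
[319.40491028 190.4962662 ]
w2 union [ 0.43181191 -0.00916977  0.109     ] bearing [ 0.43219529 -0.01015118  0.081     ] piston [ 0.43557112 -0.01104516  0.067     ]
```

View pics/w5c.png

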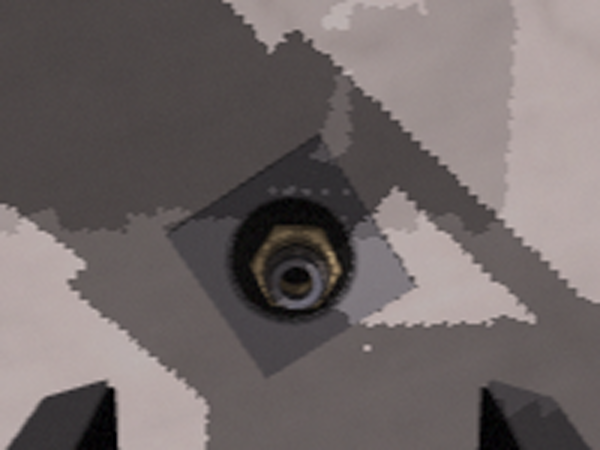

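Call:
servo_tool --steps '[{"offset":[-0.09,-1,0],"twist":[0,0,0]},{"offset":[-0.09,-1,0],"twist":[0,0,0]},{"offset":[-0.09,-1,0],"twist":[0,0,0]},{"offset":[-0.09,-1,0],"twist":[0,0,0]},{"offset":[-0.09,-1,0],"twist":[0,0,0]}]'

```text
time: 8.98
position: [0.4527, 0.2065, 0.1333]
tool_rot: [-3.139, -0.003, 2.792]
force: [-0.5, -0.4, 0.4]
width: 0.0703
grasp_force: 0.0
```

Call:
servo_tool --steps '[{"offset":[-0.09,-1,0],"twist":[0,0,0]},{"offset":[-0.09,-1,0],"twist":[0,0,0]},{"offset":[-0.09,-1,0],"twist":[0,0,0]},{"offset":[-0.09,-1,0],"twist":[0,0,0]},{"offset":[-0.09,-1,0],"twist":[0,0,0]}]'

```text
time: 9.4
position: [0.4437, 0.1066, 0.1334]
tool_rot: [-3.14, -0.003, 2.792]
force: [0.3, 0.6, 0.1]
width: 0.0704
grasp_force: 0.0
```

Call:
servo_tool --steps '[{"offset":[-0.09,-1,0],"twist":[0,0,0]},{"offset":[-0.09,-1,0],"twist":[0,0,0]},{"offset":[-0.09,-1,0],"twist":[0,0,0]},{"offset":[-0.09,-1,0],"twist":[0,0,0]},{"offset":[-0.09,-1,0],"twist":[0,0,0]}]'

```text
time: 9.82
position: [0.4347, 0.0069, 0.1335]
tool_rot: [-3.141, -0.004, 2.792]
force: [-0.9, 0.0, 0.2]
width: 0.0704
grasp_force: 0.0
```

Call:
servo_tool --steps '[{"offset":[-0.09,-1,0],"twist":[0,0,0]},{"offset":[0,0,0],"twist":[0,0,0]},{"offset":[0,0,0],"twist":[0,0,0]},{"offset":[0,0,0],"twist":[0,0,0]}]'

```text
time: 10.15
position: [0.4337, -0.0117, 0.1344]
tool_rot: [3.141, -0.002, 2.792]
force: [0.3, -0.6, -0.5]
width: 0.0706
grasp_force: 0.0
```

```bash
python3 - <<'E'
from h import *
o=ctrl.get_obs();print({k:np.round(o[k],4) for k in('position','tool_rot','width','grasp_force')})
snap('wrist','w6.png');cw=vision.calibration('wrist');np.save('w6.npy',cw,allow_pickle=True)
im=cv2.imread('pics/w6.png')
cv2.imwrite('pics/w6c.png',cv2.resize(im[100:260,220:420],None,fx=3,fy=3,interpolation=cv2.INTER_CUBIC))
print(proj(cw,(.435,-.0125,.081)),proj(cw,(.438,-.0125,.067)))
E
```

```text
{'position': array([ 0.4337, -0.0117,  0.1344]), 'tool_rot': array([ 3.1412e+00, -2.2000e-03,  2.7917e+00]), 'width': np.float64(0.0706), 'grasp_force': np.float64(0.0)}
[317.92587308 216.77422709] [319.28549913 214.64402405]
```

View pics/w6c.png

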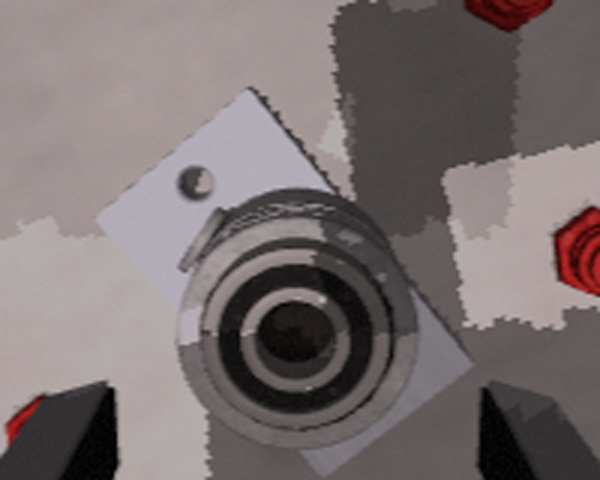

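Call:
servo_tool --steps '[{"offset":[0.06,-0.05,-0.7],"twist":[0,0,0]},{"offset":[0,0,-0.9],"twist":[0,0,0]},{"offset":[0,0,-0.7],"twist":[0,0,0]},{"offset":[0,0,-0.4],"twist":[0,0,0]},{"offset":[0,0,0],"twist":[0,0,0]}]'

```text
time: 10.62
position: [0.4339, -0.0122, 0.0792]
tool_rot: [-3.141, -0.005, 2.793]
force: [-0.4, -1.1, -0.5]
width: 0.0705
grasp_force: 0.0
```

Call:
servo_tool --steps '[{"offset":[0,0,-0.2],"twist":[0,0,0]},{"offset":[0,0,0],"twist":[0,0,0]},{"offset":[0,0,0],"twist":[0,0,0]}]'

```text
time: 10.87
position: [0.436, -0.0132, 0.0782]
tool_rot: [3.141, 0.001, 2.792]
force: [0.5, -0.7, -0.5]
width: 0.0705
grasp_force: 0.0
```

Call:
servo_tool --steps '[{"offset":[0,0,-0.2],"twist":[0,0,0]},{"offset":[0,0,0],"twist":[0,0,0]},{"offset":[0,0,0],"twist":[0,0,0]},{"offset":[0,0,0],"twist":[0,0,0]}]'

```text
time: 11.2
position: [0.4356, -0.0134, 0.0737]
tool_rot: [3.141, 0.0, 2.792]
force: [-0.2, 0.1, 0.1]
width: 0.0704
grasp_force: 0.0
```

Call:
servo_tool --steps '[{"offset":[0,0,0],"twist":[0,0,0]},{"offset":[0,0,0],"twist":[0,0,0]},{"offset":[0,0,0],"twist":[0,0,0]},{"offset":[0,0,0],"twist":[0,0,0]},{"offset":[0,0,0],"twist":[0,0,0]}]' --jaw -0.3 --squeeze 20

```text
time: 11.62
position: [0.4355, -0.0132, 0.0736]
tool_rot: [3.141, 0.0, 2.792]
force: [0.0, -0.5, 0.6]
width: 0.0451
grasp_force: 21.8
```

Call:
servo_tool --steps '[{"offset":[0,0,0],"twist":[0,0,0]},{"offset":[0,0,0],"twist":[0,0,0]},{"offset":[0,0,0],"twist":[0,0,0]}]'

```text
time: 11.87
position: [0.4356, -0.0132, 0.0736]
tool_rot: [3.141, 0.0, 2.792]
force: [-1.1, 1.0, 0.6]
width: 0.0455
grasp_force: 21.9
```

```bash
python3 - <<'E'
from h import *
o=ctrl.get_obs();print({k:np.round(o[k],4) for k in('position','tool_rot','width','grasp_force')})
snap('wrist','w7.png');im=cv2.imread('pics/w7.png')
cv2.imwrite('pics/w7c.png',cv2.resize(im[130:330,220:420],None,fx=3,fy=3,interpolation=cv2.INTER_CUBIC))
E
```

```text
{'position': array([ 0.4356, -0.0132,  0.0736]), 'tool_rot': array([3.1413e+00, 1.0000e-04, 2.7918e+00]), 'width': np.float64(0.0455), 'grasp_force': np.float64(21.8743)}
```

View pics/w7c.png

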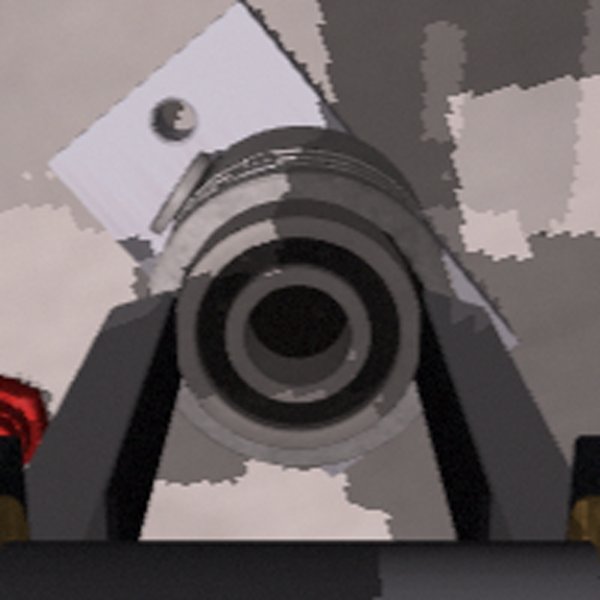

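Call:
servo_tool --steps '[{"offset":[0,0,0.3],"twist":[0,0,0]},{"offset":[0,0,0.6],"twist":[0,0,0]},{"offset":[0,0,0.7],"twist":[0,0,0]},{"offset":[0.3,0.3,0.4],"twist":[0,0,0]},{"offset":[0.7,0.7,0],"twist":[0,0,0]}]'

```text
time: 12.33
position: [0.4566, 0.006, 0.116]
tool_rot: [3.141, 0.004, 2.789]
force: [0.4, -0.1, -0.8]
width: 0.045
grasp_force: 21.7
```

Call:
servo_tool --steps '[{"offset":[0.97,0.91,0],"twist":[0,0,0]},{"offset":[0.97,0.91,0],"twist":[0,0,0]},{"offset":[0.97,0.91,0],"twist":[0,0,0]},{"offset":[0.97,0.91,0],"twist":[0,0,0]},{"offset":[0.97,0.91,0],"twist":[0,0,0]}]'

```text
time: 12.75
position: [0.5536, 0.0992, 0.1132]
tool_rot: [3.142, -0.0, 2.792]
force: [0.1, 0.5, -1.2]
width: 0.0453
grasp_force: 21.7
```

Call:
servo_tool --steps '[{"offset":[0.97,0.91,0],"twist":[0,0,0]},{"offset":[0.97,0.91,0],"twist":[0,0,0]},{"offset":[0.97,0.91,0],"twist":[0,0,0]},{"offset":[0.97,0.91,0],"twist":[0,0,0]},{"offset":[0.95,0.8,0],"twist":[0,0,0]}]'

```text
time: 13.17
position: [0.65, 0.1885, 0.1128]
tool_rot: [3.142, -0.001, 2.793]
force: [-0.3, 0.1, -1.2]
width: 0.0452
grasp_force: 21.7
```

Call:
servo_tool --steps '[{"offset":[0,0,0],"twist":[0,0,0]},{"offset":[0,0,0],"twist":[0,0,0]},{"offset":[0,0,0],"twist":[0,0,0]}]'

```text
time: 13.42
position: [0.6487, 0.1866, 0.1128]
tool_rot: [-3.141, -0.001, 2.792]
force: [0.3, 0.7, -0.5]
width: 0.0449
grasp_force: 21.7
```

Call:
servo_tool --steps '[{"offset":[0,0,-0.7],"twist":[0,0,0]},{"offset":[0,0,-1],"twist":[0,0,0]},{"offset":[0,0,-1],"twist":[0,0,0]},{"offset":[0,0,-0.9],"twist":[0,0,0]},{"offset":[0,0,-0.6],"twist":[0,0,0]}]'

```text
time: 13.83
position: [0.6474, 0.1854, 0.0277]
tool_rot: [-3.14, -0.002, 2.791]
force: [-0.4, -0.3, -0.5]
width: 0.0454
grasp_force: 21.7
```

Call:
servo_tool --steps '[{"offset":[0,0,-0.4],"twist":[0,0,0]},{"offset":[0,0,-0.2],"twist":[0,0,0]},{"offset":[0,0,0],"twist":[0,0,0]},{"offset":[0,0,0],"twist":[0,0,0]},{"offset":[0,0,0],"twist":[0,0,0]}]'

```text
time: 14.25
position: [0.6501, 0.1867, 0.0191]
tool_rot: [3.14, 0.002, 2.792]
force: [-0.9, -0.3, -1.2]
width: 0.0455
grasp_force: 21.7
```

Call:
servo_tool --steps '[{"offset":[0,0,-0.2],"twist":[0,0,0]},{"offset":[0,0,0],"twist":[0,0,0]},{"offset":[0,0,0],"twist":[0,0,0]},{"offset":[0,0,0],"twist":[0,0,0]}]'

```text
time: 14.58
position: [0.6492, 0.1865, 0.0136]
tool_rot: [3.141, 0.0, 2.792]
force: [-0.6, 0.3, -0.6]
width: 0.0453
grasp_force: 21.7
```

```bash
python3 - <<'E'
from h import *
snap('wrist','w8.png');print(ctrl.get_obs()['position']);im=cv2.imread('pics/w8.png')
cv2.imwrite('pics/w8c.png',cv2.resize(im[130:330,220:420],None,fx=3,fy=3,interpolation=cv2.INTER_CUBIC))
E
```

```text
[0.64915911 0.18654457 0.01360925]
```

View pics/w8c.png

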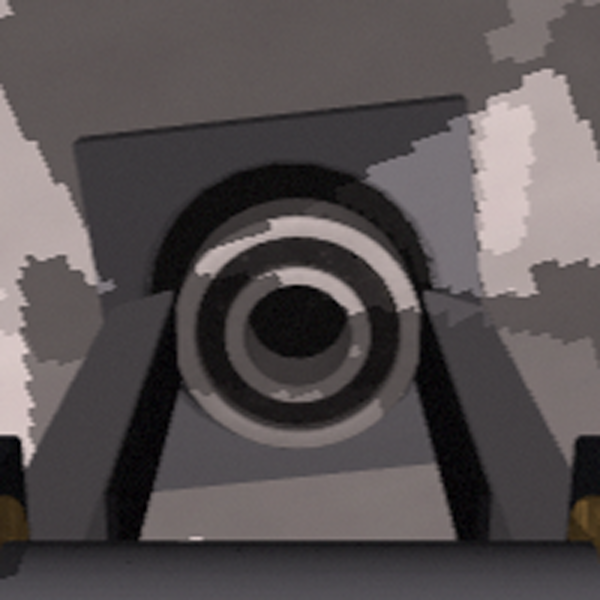

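Call:
servo_tool --steps '[{"offset":[-0.06,0,-0.1],"twist":[0,0,0]},{"offset":[0,0,-0.1],"twist":[0,0,0]},{"offset":[0,0,0],"twist":[0,0,0]},{"offset":[0,0,0],"twist":[0,0,0]},{"offset":[0,0,0],"twist":[0,0,0]}]'

```text
time: 15.05
position: [0.648, 0.1866, 0.0097]
tool_rot: [3.141, 0.0, 2.792]
force: [-0.4, -0.5, 1.0]
width: 0.0452
grasp_force: 21.9
```

Call:
servo_tool --steps '[{"offset":[0,0,-0.05],"twist":[0,0,0]},{"offset":[0,0,0],"twist":[0,0,0]},{"offset":[0,0,0],"twist":[0,0,0]}]'

```text
time: 15.3
position: [0.648, 0.1866, 0.0096]
tool_rot: [3.141, 0.0, 2.792]
force: [-2.1, -0.1, 4.3]
width: 0.045
grasp_force: 22.1
```

Call:
servo_tool --steps '[{"offset":[0,0,0.05],"twist":[0,0,0]},{"offset":[0,0,0],"twist":[0,0,0]},{"offset":[0,0,0],"twist":[0,0,0]},{"offset":[0,0,0],"twist":[0,0,0]},{"offset":[0,0,0],"twist":[0,0,0]}]' --jaw 0.6

```text
time: 15.72
position: [0.6477, 0.1864, 0.009]
tool_rot: [-3.141, -0.0, 2.792]
force: [-0.3, 0.1, -0.3]
width: 0.0739
grasp_force: 0.0
```

Call:
servo_tool --steps '[{"offset":[0,0,0.4],"twist":[0,0,0]},{"offset":[0,0,0.8],"twist":[0,0,0]},{"offset":[0,0,1],"twist":[0,0,0]},{"offset":[0,0,1],"twist":[0,0,0]},{"offset":[0,0,1],"twist":[0,0,0]}]' --jaw 0.8

```text
time: 16.13
position: [0.6479, 0.1865, 0.0948]
tool_rot: [3.141, 0.0, 2.792]
force: [0.5, -0.2, 0.3]
width: 0.0846
grasp_force: 0.0
```

Call:
servo_tool --steps '[{"offset":[0,0,1],"twist":[0,0,0]},{"offset":[0,0,0.6],"twist":[0,0,0]},{"offset":[0,0,0],"twist":[0,0,0]},{"offset":[0,0,0],"twist":[0,0,0]}]'

```text
time: 16.47
position: [0.6483, 0.1866, 0.1263]
tool_rot: [3.141, 0.002, 2.792]
force: [0.3, 0.4, -0.8]
width: 0.0842
grasp_force: 0.0
```

```bash
python3 - <<'E'
from h import *
o=ctrl.get_obs();print({k:np.round(o[k],4) for k in('position','tool_rot','width','grasp_force')})
snap('wrist','w9.png');im=cv2.imread('pics/w9.png')
cv2.imwrite('pics/w9c.png',cv2.resize(im[110:250,220:420],None,fx=3,fy=3,interpolation=cv2.INTER_CUBIC))
E
```

```text
{'position': array([0.6483, 0.1866, 0.1263]), 'tool_rot': array([3.1406e+00, 1.6000e-03, 2.7918e+00]), 'width': np.float64(0.0842), 'grasp_force': np.float64(0.0)}
```

View pics/w9c.png

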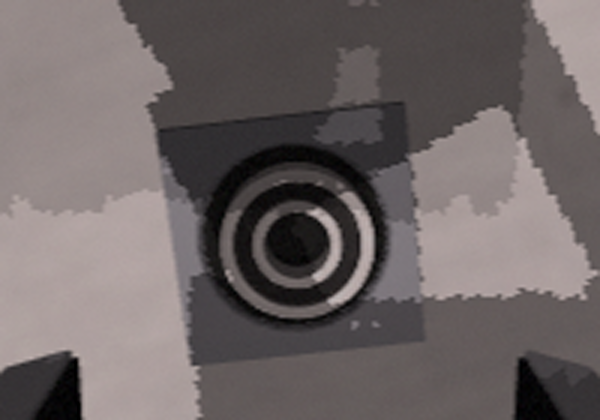

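Call:
servo_tool --steps '[{"offset":[-0.5,-0.5,0],"twist":[0,0,0]},{"offset":[-0.95,-0.91,0],"twist":[0,0,0]},{"offset":[-0.95,-0.91,0],"twist":[0,0,0]},{"offset":[-0.95,-0.91,0],"twist":[0,0,0]},{"offset":[-0.95,-0.91,0],"twist":[0,0,0]}]' --jaw 0.9

```text
time: 16.93
position: [0.5597, 0.1029, 0.1228]
tool_rot: [-3.14, -0.004, 2.792]
force: [-0.1, -0.4, 1.0]
width: 0.0892
grasp_force: 0.0
```

Call:
servo_tool --steps '[{"offset":[-0.95,-0.91,0],"twist":[0,0,0]},{"offset":[-0.95,-0.91,0],"twist":[0,0,0]},{"offset":[-0.95,-0.91,0],"twist":[0,0,0]},{"offset":[-0.95,-0.91,0],"twist":[0,0,0]},{"offset":[-0.95,-0.91,0],"twist":[0,0,0]}]'

```text
time: 17.35
position: [0.4646, 0.0121, 0.1233]
tool_rot: [-3.141, -0.004, 2.792]
force: [-0.2, -0.5, -0.1]
width: 0.0893
grasp_force: 0.0
```

Call:
servo_tool --steps '[{"offset":[-0.95,-0.91,0],"twist":[0,0,0]},{"offset":[-0.45,-0.4,0],"twist":[0,0,0]},{"offset":[0,0,0],"twist":[0,0,0]},{"offset":[0,0,0],"twist":[0,0,0]},{"offset":[0,0,0],"twist":[0,0,0]}]'

```text
time: 17.77
position: [0.4394, -0.0129, 0.1251]
tool_rot: [3.141, -0.0, 2.792]
force: [0.1, 0.3, 1.0]
width: 0.0891
grasp_force: 0.0
```

```bash
python3 - <<'E'
from h import *
o=ctrl.get_obs();print({k:np.round(o[k],4) for k in('position','tool_rot','width','grasp_force')})
im=snap('wrist','w10.png');cw=vision.calibration('wrist');np.save('w10.npy',cw,allow_pickle=True)
print(proj(cw,(.439,-.0134,.067)))
# black crown
g=im.max(2);m=(g<60).astype(np.uint8);m[250:]=0
n,l,st,ce=cv2.connectedComponentsWithStats(m)
for i in range(1,n):
    if st[i,4]>200: print(st[i],ce[i].round(1),ray(cw,*ce[i],.067).round(4))
t=snap('top','t10.png')
E
```

```text
{'position': array([ 0.4394, -0.0129,  0.1251]), 'tool_rot': array([ 3.1409e+00, -5.0000e-04,  2.7922e+00]), 'width': np.float64(0.0891), 'grasp_force': np.float64(0.0)}
[317.74180503 212.67935018]
[626  74  14  44 226] [633.7  94.4] [0.4333 0.2208 0.067 ]
[ 284  176   69   65 3457] [318.1 207.6] [ 0.4353 -0.0117  0.067 ]
[204 227  43  23 646] [227.6 240.3] [ 0.4361 -0.0867  0.067 ]
[395 229  40  21 487] [411.1 242.4] [0.4864 0.0463 0.067 ]
```

Call:
servo_tool --steps '[{"offset":[0,0,-0.6],"twist":[0,0,0]},{"offset":[0,0,-0.9],"twist":[0,0,0]},{"offset":[0,0,-0.9],"twist":[0,0,0]},{"offset":[0,0,-0.8],"twist":[0,0,0]},{"offset":[0,0,-0.6],"twist":[0,0,0]}]'

```text
time: 18.28
position: [0.4388, -0.0126, 0.0478]
tool_rot: [-3.142, -0.002, 2.793]
force: [-0.7, -0.2, 0.1]
width: 0.0894
grasp_force: 0.0
```

Call:
servo_tool --steps '[{"offset":[0,0,-0.3],"twist":[0,0,0]},{"offset":[0,0,0],"twist":[0,0,0]},{"offset":[0,0,0],"twist":[0,0,0]},{"offset":[0,0,0],"twist":[0,0,0]}]'

```text
time: 18.62
position: [0.4399, -0.0134, 0.0444]
tool_rot: [3.141, 0.002, 2.792]
force: [0.7, 0.3, -0.1]
width: 0.0895
grasp_force: 0.0
```

Call:
servo_tool --steps '[{"offset":[0,0,0],"twist":[0,0,0]},{"offset":[0,0,0],"twist":[0,0,0]},{"offset":[0,0,0],"twist":[0,0,0]},{"offset":[0,0,0],"twist":[0,0,0]},{"offset":[0,0,0],"twist":[0,0,0]}]' --jaw 0.1 --squeeze 35

```text
time: 19.03
position: [0.4391, -0.0136, 0.0439]
tool_rot: [3.141, 0.001, 2.792]
force: [-0.2, -0.4, 1.2]
width: 0.0635
grasp_force: 35.0
```

Call:
servo_tool --steps '[{"offset":[0,0,0],"twist":[0,0,0]},{"offset":[0,0,0],"twist":[0,0,0]}]'

```text
time: 19.2
position: [0.4391, -0.0136, 0.0439]
tool_rot: [3.141, 0.001, 2.792]
force: [-0.2, -0.1, 1.8]
width: 0.0631
grasp_force: 35.0
```

Call:
servo_tool --steps '[{"offset":[0,0,0.2],"twist":[0,0,0]},{"offset":[0,0,0.5],"twist":[0,0,0]},{"offset":[0,0,0.8],"twist":[0,0,0]},{"offset":[0,0,0.7],"twist":[0,0,0]},{"offset":[0,0,0.3],"twist":[0,0,0]}]'

```text
time: 19.62
position: [0.4399, -0.0136, 0.0957]
tool_rot: [3.141, 0.003, 2.792]
force: [1.9, 0.7, -2.3]
width: 0.0633
grasp_force: 35.0
```

Call:
servo_tool --steps '[{"offset":[0.1,-0.5,0],"twist":[0,0,0]},{"offset":[0.1,-0.9,0],"twist":[0,0,0]},{"offset":[0.1,-0.9,0],"twist":[0,0,0]},{"offset":[0.1,-0.9,0],"twist":[0,0,0]},{"offset":[0.1,-0.9,0],"twist":[0,0,0]}]'

```text
time: 20.03
position: [0.4482, -0.0968, 0.0924]
tool_rot: [-3.141, -0.002, 2.792]
force: [0.7, 0.1, -3.0]
width: 0.0638
grasp_force: 35.0
```

Call:
servo_tool --steps '[{"offset":[0.1,-0.9,0],"twist":[0,0,0]},{"offset":[0.1,-0.9,0],"twist":[0,0,0]},{"offset":[0.1,-0.9,0],"twist":[0,0,0]},{"offset":[0.1,-0.9,0],"twist":[0,0,0]},{"offset":[0.1,-0.9,0],"twist":[0,0,0]}]'

```text
time: 20.45
position: [0.4581, -0.1868, 0.0922]
tool_rot: [3.142, -0.002, 2.791]
force: [0.7, 0.3, -2.5]
width: 0.0634
grasp_force: 35.0
```

Call:
servo_tool --steps '[{"offset":[0.1,-0.9,0],"twist":[0,0,0]},{"offset":[0.1,-0.9,0],"twist":[0,0,0]},{"offset":[0.1,-0.9,0],"twist":[0,0,0]},{"offset":[0.1,-0.9,0],"twist":[0,0,0]},{"offset":[0.1,-0.9,0],"twist":[0,0,0]}]'

```text
time: 20.87
position: [0.468, -0.2768, 0.0921]
tool_rot: [3.141, -0.002, 2.791]
force: [0.8, 0.3, -2.9]
width: 0.0636
grasp_force: 35.0
```

Call:
servo_tool --steps '[{"offset":[0.07,-0.9,0],"twist":[0,0,0]},{"offset":[0,-0.9,0],"twist":[0,0,0]},{"offset":[0,0,0],"twist":[0,0,0]},{"offset":[0,0,0],"twist":[0,0,0]},{"offset":[0,0,0],"twist":[0,0,0]}]'

```text
time: 21.28
position: [0.4696, -0.311, 0.0924]
tool_rot: [3.14, -0.002, 2.791]
force: [0.2, 0.3, -3.2]
width: 0.0638
grasp_force: 35.0
```

Call:
servo_tool --steps '[{"offset":[0.14,-0.19,-0.5],"twist":[0,0,0]},{"offset":[0,0,-0.8],"twist":[0,0,0]},{"offset":[0,0,-0.7],"twist":[0,0,0]},{"offset":[0,0,-0.4],"twist":[0,0,0]},{"offset":[0,0,-0.2],"twist":[0,0,0]}]'

```text
time: 21.7
position: [0.4722, -0.3138, 0.0391]
tool_rot: [3.14, -0.003, 2.793]
force: [-0.1, -0.7, -3.3]
width: 0.0632
grasp_force: 35.0
```

Call:
servo_tool --steps '[{"offset":[0,0,0],"twist":[0,0,0]},{"offset":[0,0,0],"twist":[0,0,0]},{"offset":[0,0,0],"twist":[0,0,0]},{"offset":[0,0,0],"twist":[0,0,0]}]'

```text
time: 22.03
position: [0.4738, -0.3158, 0.0426]
tool_rot: [-3.141, 0.002, 2.792]
force: [0.2, -0.2, -3.2]
width: 0.0633
grasp_force: 35.0
```

```bash
python3 - <<'E'
from h import *
o=ctrl.get_obs();print({k:np.round(o[k],4) for k in('position','tool_rot','width','force')})
im=snap('wrist','w11.png');cw=vision.calibration('wrist')
g=im.max(2);m=(g<60).astype(np.uint8);m[250:]=0
n,l,st,ce=cv2.connectedComponentsWithStats(m)
for i in range(1,n):
    if st[i,4]>200: print(st[i],ce[i].round(1))
print('pocket c',proj(cw,(.4725,-.3148,.003)), [proj(cw,(.4725+.038*np.cos(a),-.3148+.038*np.sin(a),.003)).round(0) for a in (2.792+np.pi/2*np.arange(4))])
E
```

```text
{'position': array([ 0.4738, -0.3158,  0.0426]), 'tool_rot': array([-3.1410e+00,  2.1000e-03,  2.7919e+00]), 'width': np.float64(0.0633), 'force': array([ 0.1704, -0.1856, -3.2154])}
[   0    0  189   76 7299] [71.2 23.6]
[  63    0  199   81 1507] [178.3  44.5]
[592  70  26  48 308] [600.2  96.1]
[608  76  21  35 203] [613.9  93.9]
[ 268  159  125   91 2164] [336.6 185.9]
[ 269  207  100   43 3264] [318.6 231.5]
[514 217 126  33 575] [569.6 230.4]
[ 529  232  108   18 1023] [596.9 243.5]
pocket c [319.4397415  219.04762404] [array([319., 165.]), array([265., 219.]), array([319., 268.]), array([374., 219.])]
```

Call:
servo_tool --steps '[{"offset":[0,0,-0.25],"twist":[0,0,0]},{"offset":[0,0,-0.15],"twist":[0,0,0]},{"offset":[0,0,0],"twist":[0,0,0]},{"offset":[0,0,0],"twist":[0,0,0]},{"offset":[0,0,0],"twist":[0,0,0]}]'

```text
time: 22.5
position: [0.473, -0.3153, 0.0334]
tool_rot: [3.141, -0.0, 2.792]
force: [0.5, 0.4, -2.7]
width: 0.0633
grasp_force: 35.0
```

Call:
servo_tool --steps '[{"offset":[0,0,0],"twist":[0,0,0]},{"offset":[0,0,0],"twist":[0,0,0]}]'

```text
time: 22.67
position: [0.4732, -0.3154, 0.0337]
tool_rot: [-3.142, 0.0, 2.792]
force: [0.7, -0.6, -2.4]
width: 0.0634
grasp_force: 35.0
```

Call:
servo_tool --steps '[{"offset":[0,0,-0.1],"twist":[0,0,0]},{"offset":[0,0,0],"twist":[0,0,0]},{"offset":[0,0,0],"twist":[0,0,0]},{"offset":[0,0,0],"twist":[0,0,0]}]'

```text
time: 23.0
position: [0.4731, -0.3153, 0.0315]
tool_rot: [3.142, -0.0, 2.792]
force: [0.2, -0.2, -3.3]
width: 0.0634
grasp_force: 35.0
```

Call:
servo_tool --steps '[{"offset":[0,0,-0.07],"twist":[0,0,0]},{"offset":[0,0,0],"twist":[0,0,0]},{"offset":[0,0,0],"twist":[0,0,0]}]'

```text
time: 23.25
position: [0.4734, -0.3155, 0.0309]
tool_rot: [-3.141, 0.001, 2.792]
force: [-1.9, 1.3, 2.6]
width: 0.0635
grasp_force: 35.0
```

Call:
servo_tool --steps '[{"offset":[0,0,0],"twist":[0,0,0]},{"offset":[0,0,0],"twist":[0,0,0]},{"offset":[0,0,0],"twist":[0,0,0]},{"offset":[0,0,0],"twist":[0,0,0]},{"offset":[0,0,0],"twist":[0,0,0]}]' --jaw 0.8

```text
time: 23.67
position: [0.4731, -0.3153, 0.03]
tool_rot: [3.142, 0.0, 2.792]
force: [-1.0, -0.7, -0.1]
width: 0.0843
grasp_force: 0.0
```

Call:
servo_tool --steps '[{"offset":[0,0,0.4],"twist":[0,0,0]},{"offset":[0,0,0.8],"twist":[0,0,0]},{"offset":[0,0,1],"twist":[0,0,0]},{"offset":[0,0,1],"twist":[0,0,0]},{"offset":[0,0,1],"twist":[0,0,0]}]'

```text
time: 24.08
position: [0.4731, -0.3152, 0.1155]
tool_rot: [3.142, 0.0, 2.792]
force: [0.1, 0.3, 0.9]
width: 0.0844
grasp_force: 0.0
```

Call:
servo_tool --steps '[{"offset":[0,0,0.6],"twist":[0,0,0]},{"offset":[0,0,0],"twist":[0,0,0]},{"offset":[0,0,0],"twist":[0,0,0]}]'

```text
time: 24.33
position: [0.4734, -0.3155, 0.1268]
tool_rot: [-3.141, 0.002, 2.792]
force: [0.0, -0.0, 0.0]
width: 0.0845
grasp_force: 0.0
```

```bash
python3 - <<'E'
from h import *
o=ctrl.get_obs();print({k:np.round(o[k],4) for k in('position','tool_rot','width','grasp_force')})
im=snap('wrist','w12.png');cw=vision.calibration('wrist')
g=im.max(2);m=(g<60).astype(np.uint8);m[250:]=0
n,l,st,ce=cv2.connectedComponentsWithStats(m)
for i in range(1,n):
    if st[i,4]>400: print(st[i],ce[i].round(1),ray(cw,*ce[i],.054)[:2].round(4))
print('nest',proj(cw,(.4725,-.3148,.003)))
# plate in top
t=snap('top','t12.png');c=vision.calibration('top')
r=t[185:265,290:350];print('plate/bench grey', r[40,27],r[5,5],r[40,5])
gr=cv2.cvtColor(t,cv2.COLOR_RGB2GRAY)
e=cv2.Canny(cv2.GaussianBlur(gr,(3,3),0),15,40)
m=np.zeros_like(e);m[185:265,292:346]=e[185:265,292:346]
p=np.array([ray(c,x,y,.016)[:2] for y,x in np.argwhere(m)],np.float32)
print(len(p),cv2.minAreaRect(p),p.mean(0))
for n in('union','bearing'):
    pass
E
```

```text
{'position': array([ 0.4734, -0.3155,  0.1268]), 'tool_rot': array([-3.1412e+00,  1.6000e-03,  2.7918e+00]), 'width': np.float64(0.0845), 'grasp_force': np.float64(0.0)}
[    0     0   244    87 10781] [125.8  32. ] [ 0.3066 -0.3973]
[138   0 145  90 701] [228.4  56.8] [ 0.3457 -0.3368]
[ 572    0   68  110 1737] [607.4  52.5] [ 0.435  -0.0841]
[282 146  79  50 845] [328.3 160.9] [ 0.4398 -0.2952]
[ 288  172   63   62 3043] [319.  202.3] [ 0.4683 -0.3132]
[  0 198  34  52 873] [ 11.2 231.3] [ 0.4057 -0.5561]
[ 476  201   78   49 3348] [516.1 227.6] [ 0.5429 -0.1708]
[391 227  39  23 610] [406.7 240.3] [ 0.5232 -0.257 ]
[209 228  38  22 590] [230.9 240.5] [ 0.4741 -0.3919]
nest [318.9040266  192.28461668]
plate/bench grey [179 182 187] [178 181 182] [179 182 187]
325 ((0.42705872654914856, -0.018816404044628143), (0.11818531900644302, 0.15722134709358215), 82.98001861572266) [ 0.43324527 -0.01355643]
```

Call:
servo_tool --steps '[{"offset":[-0.1,0.5,0.3],"twist":[0,0,0]},{"offset":[-0.1,1,0.3],"twist":[0,0,0]},{"offset":[-0.1,1,0.3],"twist":[0,0,0]},{"offset":[-0.1,1,0.3],"twist":[0,0,0]},{"offset":[-0.1,1,0.3],"twist":[0,0,0.5]}]' --jaw 0.6

```text
time: 24.85
position: [0.4622, -0.2235, 0.1553]
tool_rot: [3.141, -0.002, 2.832]
force: [0.1, -0.2, 0.8]
width: 0.0752
grasp_force: 0.0
```

Call:
servo_tool --steps '[{"offset":[-0.1,1,0],"twist":[0,0,0.8]},{"offset":[-0.1,1,0],"twist":[0,0,0.8]},{"offset":[-0.1,1,0],"twist":[0,0,0.8]},{"offset":[-0.1,1,0],"twist":[0,0,0.8]},{"offset":[-0.1,1,0],"twist":[0,0,0.8]}]'

```text
time: 25.27
position: [0.452, -0.1235, 0.1552]
tool_rot: [3.14, -0.002, -3.128]
force: [0.1, 0.1, -0.0]
width: 0.0751
grasp_force: 0.0
```

Call:
servo_tool --steps '[{"offset":[-0.1,1,0],"twist":[0,0,0.8]},{"offset":[-0.1,1,0],"twist":[0,0,0.8]},{"offset":[-0.1,1,0],"twist":[0,0,0.8]},{"offset":[-0.1,1,0],"twist":[0,0,0.8]},{"offset":[-0.1,1,0],"twist":[0,0,0.8]}]'

```text
time: 25.68
position: [0.4418, -0.0237, 0.1552]
tool_rot: [3.14, -0.002, -2.808]
force: [0.2, 0.1, -0.5]
width: 0.0748
grasp_force: 0.0
```

Call:
servo_tool --steps '[{"offset":[-0.1,0.5,0],"twist":[0,0,0]},{"offset":[0,0,0],"twist":[0,0,0]},{"offset":[0,0,0],"twist":[0,0,0]},{"offset":[0,0,0],"twist":[0,0,0]}]'

```text
time: 26.02
position: [0.441, -0.0159, 0.1559]
tool_rot: [-3.141, -0.001, -2.813]
force: [-1.0, 0.3, 0.2]
width: 0.0755
grasp_force: 0.0
```

```bash
python3 - <<'E'
from h import *
o=ctrl.get_obs();print({k:np.round(o[k],4) for k in('position','tool_rot','width','grasp_force')})
im=snap('wrist','w13.png');cw=vision.calibration('wrist');np.save('w13.npy',cw,allow_pickle=True)
q=[(-56,-31),(56,-31),(56,31),(-56,31)];a=np.radians(19)
R=np.array([[np.cos(a),-np.sin(a)],[np.sin(a),np.cos(a)]])
print('pred corners',[proj(cw,[*(R@np.array(k)/1000+[.4365,-.0145]),.016]).round(0) for k in q])
gr=cv2.cvtColor(im,cv2.COLOR_RGB2GRAY)
L=cv2.createLineSegmentDetector().detect(gr)[0][:,0]
for x1,y1,x2,y2 in L:
    if np.hypot(x2-x1,y2-y1)>22 and 200<min(x1,x2) and max(x1,x2)<440 and max(y1,y2)<300:
        A=ray(cw,x1,y1,.016);B=ray(cw,x2,y2,.016);print(np.round([x1,y1,x2,y2]),A[:2].round(4),B[:2].round(4),(np.degrees(np.arctan2(B[1]-A[1],B[0]-A[0]))%180).round(1))
E
```

```text
{'position': array([ 0.441 , -0.0159,  0.1559]), 'tool_rot': array([-3.1413e+00, -6.0000e-04, -2.8127e+00]), 'width': np.float64(0.0755), 'grasp_force': np.float64(0.0)}
pred corners [array([289., 127.]), array([292., 237.]), array([351., 237.]), array([354., 127.])]
[214. 252. 230. 231.] [ 0.5418 -0.0972] [ 0.5138 -0.0875] 160.8
[254. 229. 255. 253.] [ 0.5039 -0.0649] [ 0.5292 -0.0566] 18.2
[383. 253. 384. 231.] [0.4858 0.0705] [0.462  0.0621] 19.3
[352. 126. 288. 127.] [ 0.3733 -0.0055] [ 0.3935 -0.0627] 109.4
[416. 239. 429. 220.] [0.4596 0.0975] [0.4366 0.102 ] 169.1
[321. 236. 358. 238.] [0.4881 0.0023] [0.4778 0.0401] 105.3
[387. 228. 424. 295.] [0.4586 0.0642] [0.5172 0.1318] 49.1
[213. 295. 241. 246.] [ 0.5916 -0.086 ] [ 0.5265 -0.0724] 168.2
[291. 124. 351. 124.] [ 0.3907 -0.0611] [ 0.3718 -0.0074] 109.4
[350. 233. 351. 186.] [0.4757 0.0306] [0.4281 0.0141] 19.1
[351. 162. 353. 127.] [0.4058 0.006 ] [ 0.374  -0.0046] 18.5
[287. 128. 288. 167.] [ 0.3951 -0.063 ] [ 0.4304 -0.0511] 18.7
```

Call:
servo_tool --steps '[{"offset":[-0.06,0,-0.6],"twist":[0,0,0]},{"offset":[0,0,-1],"twist":[0,0,0]},{"offset":[0,0,-1],"twist":[0,0,0]},{"offset":[0,0,-1],"twist":[0,0,0]},{"offset":[0,0,-1],"twist":[0,0,0]}]'

```text
time: 26.48
position: [0.4394, -0.016, 0.0622]
tool_rot: [3.141, -0.001, -2.813]
force: [0.8, -0.8, -0.4]
width: 0.0753
grasp_force: 0.0
```

Call:
servo_tool --steps '[{"offset":[0,0,-1],"twist":[0,0,0]},{"offset":[0,0,-0.7],"twist":[0,0,0]},{"offset":[0,0,-0.4],"twist":[0,0,0]},{"offset":[0,0,-0.2],"twist":[0,0,0]},{"offset":[0,0,0],"twist":[0,0,0]}]'

```text
time: 26.9
position: [0.4392, -0.0156, 0.0171]
tool_rot: [3.141, -0.002, -2.812]
force: [-1.2, 0.8, 0.4]
width: 0.075
grasp_force: 0.0
```

Call:
servo_tool --steps '[{"offset":[0,0,0],"twist":[0,0,0]},{"offset":[0,0,0],"twist":[0,0,0]},{"offset":[0,0,0],"twist":[0,0,0]},{"offset":[0,0,0],"twist":[0,0,0]}]'

```text
time: 27.23
position: [0.4406, -0.0154, 0.019]
tool_rot: [-3.141, 0.002, -2.811]
force: [0.3, 1.1, -0.2]
width: 0.0749
grasp_force: 0.0
```

Call:
servo_tool --steps '[{"offset":[-0.02,-0.03,-0.3],"twist":[0,0,0]},{"offset":[0,0,-0.15],"twist":[0,0,0]},{"offset":[0,0,0],"twist":[0,0,0]},{"offset":[0,0,0],"twist":[0,0,0]},{"offset":[0,0,0],"twist":[0,0,0]}]'

```text
time: 27.65
position: [0.4394, -0.0159, 0.0089]
tool_rot: [3.141, -0.0, -2.811]
force: [0.5, 0.2, 0.1]
width: 0.0754
grasp_force: 0.0
```

Call:
servo_tool --steps '[{"offset":[0,0,0],"twist":[0,0,0]},{"offset":[0,0,0],"twist":[0,0,0]}]'

```text
time: 27.82
position: [0.4396, -0.0159, 0.0092]
tool_rot: [3.142, 0.0, -2.811]
force: [-0.1, -0.6, 0.7]
width: 0.0745
grasp_force: 0.0
```

Call:
servo_tool --steps '[{"offset":[0,0,-0.1],"twist":[0,0,0]},{"offset":[0,0,0],"twist":[0,0,0]},{"offset":[0,0,0],"twist":[0,0,0]},{"offset":[0,0,0],"twist":[0,0,0]}]'

```text
time: 28.15
position: [0.4395, -0.0159, 0.007]
tool_rot: [3.141, -0.0, -2.811]
force: [0.2, -0.3, 0.9]
width: 0.0753
grasp_force: 0.0
```

Call:
servo_tool --steps '[{"offset":[0,0,0],"twist":[0,0,0]},{"offset":[0,0,0],"twist":[0,0,0]},{"offset":[0,0,0],"twist":[0,0,0]},{"offset":[0,0,0],"twist":[0,0,0]},{"offset":[0,0,0],"twist":[0,0,0]}]' --jaw 0.1 --squeeze 40

```text
time: 28.57
position: [0.4395, -0.0157, 0.0071]
tool_rot: [3.141, 0.0, -2.811]
force: [0.4, 0.1, -0.3]
width: 0.0614
grasp_force: 40.0
```

Call:
servo_tool --steps '[{"offset":[0,0,0],"twist":[0,0,0]},{"offset":[0,0,0],"twist":[0,0,0]}]'

```text
time: 28.73
position: [0.4395, -0.0157, 0.0071]
tool_rot: [3.141, 0.0, -2.811]
force: [0.5, 1.3, 0.7]
width: 0.0613
grasp_force: 40.0
```

Call:
servo_tool --steps '[{"offset":[0,0,0.2],"twist":[0,0,0]},{"offset":[0,0,0.5],"twist":[0,0,0]},{"offset":[0,0,0.8],"twist":[0,0,0]},{"offset":[0,0,0.8],"twist":[0,0,0]},{"offset":[0,0,0.5],"twist":[0,0,0]}]'

```text
time: 29.15
position: [0.4402, -0.0162, 0.0651]
tool_rot: [-3.14, 0.002, -2.811]
force: [0.2, -0.9, -2.7]
width: 0.0611
grasp_force: 40.0
```

Call:
servo_tool --steps '[{"offset":[0.4,-0.3,0],"twist":[0,0,0]},{"offset":[0.88,-0.71,0],"twist":[0,0,-0.64]},{"offset":[0.88,-0.71,0],"twist":[0,0,-0.64]},{"offset":[0.88,-0.71,0],"twist":[0,0,-0.64]},{"offset":[0.88,-0.71,0],"twist":[0,0,-0.64]}]'

```text
time: 29.57
position: [0.5186, -0.0798, 0.0621]
tool_rot: [3.141, -0.001, -3.019]
force: [-1.1, 0.3, -2.5]
width: 0.0612
grasp_force: 40.0
```

```bash
python3 - <<'E'
from h import *
c=vision.calibration('top');gr=cv2.imread('pics/top0.png',0)
L=cv2.createLineSegmentDetector().detect(gr)[0][:,0]
for x1,y1,x2,y2 in L:
    if np.hypot(x2-x1,y2-y1)>18 and 340<min(x1,x2) and max(x1,x2)<400 and min(y1,y2)>120 and max(y1,y2)<195:
        A=ray(c,x1,y1,.007);B=ray(c,x2,y2,.007);print(np.round([x1,y1,x2,y2]),A[:2].round(4),B[:2].round(4),(np.degrees(np.arctan2(B[1]-A[1],B[0]-A[0]))%180).round(1))
E
```

```text
[352. 181. 359. 130.] [ 0.5527 -0.1049] [ 0.6901 -0.1285] 170.3
[390. 135. 384. 185.] [ 0.6738 -0.209 ] [ 0.5401 -0.1852] 169.9
[385. 185. 351. 180.] [ 0.5414 -0.1887] [ 0.5565 -0.1024] 80.0
[358. 131. 391. 136.] [ 0.6881 -0.124 ] [ 0.6717 -0.2115] 79.4
```

Call:
servo_tool --steps '[{"offset":[0.96,-0.78,0],"twist":[0,0,-0.74]},{"offset":[0.96,-0.78,0],"twist":[0,0,-0.74]},{"offset":[0.96,-0.78,0],"twist":[0,0,-0.74]},{"offset":[0.96,-0.78,0],"twist":[0,0,-0.74]},{"offset":[0.96,-0.78,0],"twist":[0,0,-0.74]}]'

```text
time: 29.98
position: [0.6145, -0.1581, 0.0614]
tool_rot: [3.142, -0.002, 2.968]
force: [-0.4, 0.3, -2.4]
width: 0.0614
grasp_force: 40.0
```

Call:
servo_tool --steps '[{"offset":[0,0,0],"twist":[0,0,0]},{"offset":[0,0,0],"twist":[0,0,0]},{"offset":[0,0,0],"twist":[0,0,0]},{"offset":[0,0,0],"twist":[0,0,0]}]'

```text
time: 30.32
position: [0.613, -0.1561, 0.0623]
tool_rot: [3.141, -0.002, 2.972]
force: [-0.6, 0.6, -2.9]
width: 0.0614
grasp_force: 40.0
```

Call:
servo_tool --steps '[{"offset":[0.1,-0.09,-0.5],"twist":[0,0,-0.06]},{"offset":[0,0,-0.7],"twist":[0,0,0]},{"offset":[0,0,-0.5],"twist":[0,0,0]},{"offset":[0,0,-0.2],"twist":[0,0,0]},{"offset":[0,0,0],"twist":[0,0,0]}]'

```text
time: 30.73
position: [0.6143, -0.1577, 0.0229]
tool_rot: [3.141, -0.004, 2.967]
force: [-0.7, -0.7, -2.5]
width: 0.0618
grasp_force: 40.0
```

Call:
servo_tool --steps '[{"offset":[0,0,0],"twist":[0,0,0]},{"offset":[0,0,0],"twist":[0,0,0]},{"offset":[0,0,0],"twist":[0,0,0]},{"offset":[0,0,0],"twist":[0,0,0]}]'

```text
time: 31.07
position: [0.6165, -0.1587, 0.0261]
tool_rot: [-3.141, 0.002, 2.966]
force: [0.2, -0.4, -2.1]
width: 0.0613
grasp_force: 40.0
```

```bash
python3 - <<'E'
from h import *
o=ctrl.get_obs();print({k:np.round(o[k],4) for k in('position','tool_rot','width','force')})
im=snap('wrist','w14.png');cw=vision.calibration('wrist')
gr=cv2.cvtColor(im,cv2.COLOR_RGB2GRAY)
L=cv2.createLineSegmentDetector().detect(gr)[0][:,0]
for x1,y1,x2,y2 in L:
    if np.hypot(x2-x1,y2-y1)>30 and 180<min(x1,x2) and max(x1,x2)<460 and max(y1,y2)<265: print(np.round([x1,y1,x2,y2]))
a=np.radians(-10);R=np.array([[np.cos(a),-np.sin(a)],[np.sin(a),np.cos(a)]])
for w,h,z,nm in((62,37,.007,'pocket rim'),(70,45,.007,'nest outer'),(56,31,o['position'][2]+.009,'plate top')):
    print(nm,[proj(cw,[*(R@np.array(k)/1000+([.615,-.158] if z==.007 else o['position'][:2])),z]).round(0) for k in((-w,-h),(w,-h),(w,h),(-w,h))])
E
```

```text
{'position': array([ 0.6165, -0.1587,  0.0261]), 'tool_rot': array([-3.1414e+00,  1.7000e-03,  2.9663e+00]), 'width': np.float64(0.0613), 'force': array([ 0.1544, -0.3542, -2.0637])}
[379. 140. 257. 141.]
[258. 143. 262. 224.]
[257. 122. 372. 123.]
[375. 227. 379. 142.]
[397. 109. 394. 168.]
[394. 168. 390. 229.]
[244. 108. 376. 109.]
[250. 224. 243. 109.]
[259. 207. 255. 143.]
pocket rim [array([257., 131.]), array([266., 314.]), array([373., 314.]), array([382., 131.])]
nest outer [array([242., 117.]), array([255., 324.]), array([384., 324.]), array([396., 117.])]
plate top [array([258., 149.]), array([267., 336.]), array([370., 336.]), array([379., 149.])]
```

Call:
servo_tool --steps '[{"offset":[-0.04,0,-0.3],"twist":[0,0,0]},{"offset":[0,0,-0.2],"twist":[0,0,0]},{"offset":[0,0,0],"twist":[0,0,0]},{"offset":[0,0,0],"twist":[0,0,0]},{"offset":[0,0,0],"twist":[0,0,0]}]'

```text
time: 31.53
position: [0.615, -0.1585, 0.0148]
tool_rot: [3.141, -0.0, 2.966]
force: [0.6, -0.5, -4.2]
width: 0.0613
grasp_force: 40.0
```

Call:
servo_tool --steps '[{"offset":[0,0,0],"twist":[0,0,0]},{"offset":[0,0,0],"twist":[0,0,0]},{"offset":[0,0,0],"twist":[0,0,0]}]'

```text
time: 31.78
position: [0.6153, -0.1586, 0.0153]
tool_rot: [3.142, 0.0, 2.966]
force: [0.3, 0.4, -2.5]
width: 0.0617
grasp_force: 40.0
```

Call:
servo_tool --steps '[{"offset":[0,0,-0.12],"twist":[0,0,0]},{"offset":[0,0,-0.08],"twist":[0,0,0]},{"offset":[0,0,0],"twist":[0,0,0]},{"offset":[0,0,0],"twist":[0,0,0]},{"offset":[0,0,0],"twist":[0,0,0]}]'

```text
time: 32.2
position: [0.6151, -0.1585, 0.011]
tool_rot: [3.141, -0.0, 2.966]
force: [0.7, -0.2, -2.5]
width: 0.0614
grasp_force: 40.0
```

Call:
servo_tool --steps '[{"offset":[0,0,-0.05],"twist":[0,0,0]},{"offset":[0,0,0],"twist":[0,0,0]},{"offset":[0,0,0],"twist":[0,0,0]}]'

```text
time: 32.45
position: [0.6152, -0.1585, 0.0102]
tool_rot: [3.142, 0.0, 2.966]
force: [-0.3, 0.0, -2.6]
width: 0.0611
grasp_force: 40.0
```

Call:
servo_tool --steps '[{"offset":[0,0,-0.04],"twist":[0,0,0]},{"offset":[0,0,0],"twist":[0,0,0]},{"offset":[0,0,0],"twist":[0,0,0]}]'

```text
time: 32.7
position: [0.6152, -0.1585, 0.0102]
tool_rot: [3.142, 0.001, 2.966]
force: [-1.5, 1.0, 2.4]
width: 0.0615
grasp_force: 40.0
```

Call:
servo_tool --steps '[{"offset":[0,0,0],"twist":[0,0,0]},{"offset":[0,0,0],"twist":[0,0,0]},{"offset":[0,0,0],"twist":[0,0,0]},{"offset":[0,0,0],"twist":[0,0,0]},{"offset":[0,0,0],"twist":[0,0,0]}]' --jaw 0.6

```text
time: 33.12
position: [0.6152, -0.1585, 0.0092]
tool_rot: [3.142, 0.0, 2.966]
force: [-1.0, 0.1, 0.4]
width: 0.0749
grasp_force: 0.0
```

Call:
servo_tool --steps '[{"offset":[0,0,0.4],"twist":[0,0,0]},{"offset":[0,0,0.8],"twist":[0,0,0]},{"offset":[0,0,1],"twist":[0,0,0]},{"offset":[0,0,1],"twist":[0,0,0]},{"offset":[0,0,1],"twist":[0,0,0]}]'

```text
time: 33.53
position: [0.6151, -0.1585, 0.0947]
tool_rot: [3.142, 0.0, 2.966]
force: [-0.5, -0.5, 0.5]
width: 0.0749
grasp_force: 0.0
```

Call:
servo_tool --steps '[{"offset":[-0.5,0.5,1],"twist":[0,0,0]},{"offset":[-1,0.8,0.5],"twist":[0,0,0]},{"offset":[-1,0.8,0],"twist":[0,0,0]},{"offset":[-1,0.8,0],"twist":[0,0,0]},{"offset":[-1,0.8,0],"twist":[0,0,0]}]'

```text
time: 33.95
position: [0.5245, -0.084, 0.1244]
tool_rot: [-3.142, 0.002, 2.966]
force: [-0.1, -0.1, 0.3]
width: 0.0754
grasp_force: 0.0
```

Call:
servo_tool --steps '[{"offset":[0,0,0],"twist":[0,0,0]},{"offset":[0,0,0],"twist":[0,0,0]},{"offset":[0,0,0],"twist":[0,0,0]},{"offset":[0,0,0],"twist":[0,0,0]}]'

```text
time: 34.28
position: [0.526, -0.0851, 0.1237]
tool_rot: [-3.141, 0.001, 2.966]
force: [0.0, -0.3, -0.1]
width: 0.075
grasp_force: 0.0
```

```bash
python3 - <<'E'
from h import *
o=ctrl.get_obs();print({k:np.round(o[k],4) for k in('position','width','grasp_force')})
cw=vision.calibration('wrist');im=snap('wrist','w15.png')
gr=cv2.cvtColor(im,cv2.COLOR_RGB2GRAY)
t=snap('top','t15.png');c=vision.calibration('top')
L=cv2.createLineSegmentDetector().detect(cv2.cvtColor(t,cv2.COLOR_RGB2GRAY))[0][:,0]
for x1,y1,x2,y2 in L:
    if np.hypot(x2-x1,y2-y1)>14 and 345<min(x1,x2) and max(x1,x2)<398 and min(y1,y2)>120 and max(y1,y2)<195:
        A=ray(c,x1,y1,.019);B=ray(c,x2,y2,.019);print(np.round([x1,y1,x2,y2]),A[:2].round(4),B[:2].round(4),(np.degrees(np.arctan2(B[1]-A[1],B[0]-A[0]))%180).round(1))
# bright blob inside plate nest
b=(t.min(2)>130).astype(np.uint8);n,l,st,ce=cv2.connectedComponentsWithStats(b);k=l[158,372];print(t[158,372],st[k],ce[k],ray(c,*ce[k],.019))
E
```

```text
{'position': array([ 0.526 , -0.0851,  0.1237]), 'width': np.float64(0.075), 'grasp_force': np.float64(0.0)}
[398. 157. 394. 186.] [ 0.6121 -0.2233] [ 0.5361 -0.2094] 169.6
[375. 158. 366. 175.] [ 0.6105 -0.1637] [ 0.5645 -0.1402] 152.9
[372. 180. 376. 163.] [ 0.5528 -0.1545] [ 0.5962 -0.1677] 163.2
[348. 173. 363. 172.] [ 0.572  -0.0947] [ 0.5718 -0.1329] 89.7
[347. 156. 362. 160.] [ 0.6161 -0.0926] [ 0.6056 -0.1307] 74.6
[363. 156. 347. 152.] [ 0.6152 -0.1342] [ 0.6258 -0.0928] 75.6
[388. 186. 395. 156.] [ 0.5358 -0.195 ] [ 0.6147 -0.2157] 165.3
[ 7 17 18] [     0      0    640    400 174662] [324.37752345 201.59812667] [ 0.49793318 -0.03298508  0.019     ]
```

Call:
servo_tool --steps '[{"offset":[-1,1,0.5],"twist":[0,0,0]},{"offset":[-1,1,0.5],"twist":[0,0,0]},{"offset":[-1,1,0.5],"twist":[0,0,0]},{"offset":[-1,1,0.5],"twist":[0,0,0]},{"offset":[-1,1,0.5],"twist":[0,0,0]}]'

```text
time: 34.8
position: [0.4246, 0.0159, 0.1737]
tool_rot: [3.141, -0.0, 2.965]
force: [0.1, -0.3, 0.2]
width: 0.0754
grasp_force: 0.0
```

Call:
servo_tool --steps '[{"offset":[-0.5,1,0],"twist":[0,0,0]},{"offset":[-0.5,1,0],"twist":[0,0,0]},{"offset":[-0.5,1,0],"twist":[0,0,0]},{"offset":[0,0,0],"twist":[0,0,0]},{"offset":[0,0,0],"twist":[0,0,0]}]'

```text
time: 35.22
position: [0.3954, 0.0757, 0.1735]
tool_rot: [-3.141, 0.001, 2.968]
force: [-0.1, 0.2, 0.3]
width: 0.0754
grasp_force: 0.0
```

```bash
python3 - <<'E'
from h import *
t=snap('top','t16.png');c=vision.calibration('top')
b=(t.min(2)>115).astype(np.uint8);n,l,st,ce=cv2.connectedComponentsWithStats(b);k=l[158,372]
cn,_=cv2.findContours((l==k).astype(np.uint8),0,1);p=np.array([ray(c,*q[0],.019)[:2] for q in cn[0]],np.float32)
print(t[158,372],st[k],cv2.minAreaRect(p))
for nm,(u,v) in dict(union=(190,218),bearing=(239,147),piston=(436,211)).items(): print(nm,t[v-3:v+4:3,u-3:u+4:3].mean(2).round())
L=cv2.createLineSegmentDetector().detect(cv2.cvtColor(t,cv2.COLOR_RGB2GRAY))[0][:,0]
for x1,y1,x2,y2 in L:
    if np.hypot(x2-x1,y2-y1)>14 and 345<min(x1,x2) and max(x1,x2)<398 and min(y1,y2)>120 and max(y1,y2)<195:
        A=ray(c,x1,y1,.019);B=ray(c,x2,y2,.019);print(np.round([x1,y1,x2,y2]),A[:2].round(4),B[:2].round(4))
E
```

```text
[161 164 168] [358 133  30  46 999] ((0.6164472103118896, -0.158905491232872), (0.061586081981658936, 0.11335461586713791), 80.21105194091797)
union [[ 31.  62.  97.]
 [ 63.  43.  83.]
 [ 62. 109.  35.]]
bearing [[ 48.  23. 122.]
 [ 19.  24. 122.]
 [113. 109.  24.]]
piston [[ 27.  26.  26.]
 [ 26.  28.  27.]
 [131.  30.  27.]]
[364. 133. 358. 173.] [ 0.6764 -0.1378] [ 0.5699 -0.1193]
[381. 177. 387. 136.] [ 0.5597 -0.1791] [ 0.6688 -0.1983]
[359. 175. 382. 179.] [ 0.5646 -0.1228] [ 0.5544 -0.1801]
[352. 180. 359. 130.] [ 0.5533 -0.1038] [ 0.6861 -0.126 ]
[385. 185. 351. 180.] [ 0.5379 -0.1867] [ 0.5529 -0.1013]
[391. 135. 384. 185.] [ 0.6694 -0.2095] [ 0.5372 -0.1854]
[384. 136. 366. 134.] [ 0.6668 -0.1913] [ 0.6748 -0.1427]
[359. 129. 391. 134.] [ 0.6874 -0.1268] [ 0.6736 -0.2078]
```

The plate lies centred in its pocket, within about 1 mm at −10°, and the other three pockets are filled, so I'm handing the job in.

```bash
python3 -c "
from cell import ctrl
print(ctrl.finish_job())"
```

```text
the job is handed in; nothing more can be done
None
```

I placed the union, bearing, piston and plate in that order, each in its own nest and let go, and handed the job in at about 36 s of robot time. The last camera measurements put all four near the middle of their pockets, but I have not seen the verdict because the hand-in call returned no result.

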